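# Fold back the bifold dust cover of a test-fixture case

## Task

Open the bifold dust cover of the fixture case: fold the front panel over until it lies flat on the rear panel, with the rear panel still down on the case, and let go of it there. Then swing the folded pair up until it stands upright, the two panels still flat against each other, and leave it; a handle comes up on top for this. Work gently: press only lightly on the thin front plate and never let a panel slam, and leave the jar, spacer and jaw beside the case where they are.

Things in the scene. Friction and masses are not known exactly. Their poses are not given: they have to be found in the camera images.
- case: Fixed cream steel box with blue stripe, orange feet and an open well under the dust cover: 150 mm (its x) by 200 mm (its y), rim 70 mm above the bench. Origin on the bench under the fold line of the cover; x points to its rear, away from the lip bar, y along the hinges, z up. Walls from x = -58 to +92 mm. Its place and yaw vary.
- front_panel (a joint): Angle (rad) of the cream front panel (60 mm deep, 200 wide, 6 thick) about the fold line: 0 = level with the rear panel (shut), grows as its front edge is lifted up and back over, 3.14 = flat on the rear panel (hard stop). Stiff hinge (friction about 0.08 N m): it stays where it is left. Starts ajar, 0 to 0.45.
- rear_panel (a joint): Angle (rad) of the blue rear panel (100 mm deep, 200 mm wide, 6 mm thick) about the rear hinge: 0 = down on the case, grows as its front edge rises, 1.57 = upright, hard stop at 1.66. Stiff hinge (friction about 0.34 N m): it stays where it is left. It starts at 0.
- front_skin: The thin cream plate of the front panel (60 x 200 x 6 mm), without its bars. Origin at the middle of the fold line; with the panel at 0 the plate reaches from -1 to -60 mm along its x, 2 to 8 mm below the fold line, and its axes are those of the case. It turns with the front panel.
- fold_line (a point): Middle of the fold line, the hinge between the panels, parallel to the case's y; 79 mm above the bench and straight above the case's origin while the rear panel is down. It moves with the rear panel, 100 mm in front of and 5 mm above the rear hinge (rear panel at 0).
- rear_hinge (a point): Middle of the rear hinge axis, parallel to the case's y; fixed 100 mm behind the case's origin (its x) and 74 mm up.
- lip_bar (a point): Centre of the round metal bar (10 mm thick, 80 mm long, along the hinges; its sleeve turns freely in the grip) held by two arms 36 mm clear of the front panel's free edge. Panel at 0: 96 mm in front of and 5 mm below the fold line, free space under it. Folded flat, it lies right on the rear panel: fingers round it would meet that panel first, so carry it over, let go, and push the last part down.
- inner_handle (a point): Centre of the round orange bar handle (10 mm thick, 80 mm long, along the hinges, free-turning sleeve) under the front panel, hidden in the case while shut. Panel at 0: 24 mm in front of and 43 mm below the fold line; folded: on top, 24 mm behind and 43 mm above it, with a 30 mm clear gap under the bar. Both panels together weigh about 0.24 kg.
- jar_mid (a point): Bystander: closed jar with a blue cap, 52 mm across, 75 mm tall, upright beside the case; point at its centre.
- spacer_mid (a point): Bystander: flat steel spacer ring, 56 mm across, 20 mm high; point at its centre.
- jaw_mid (a point): Bystander: stepped steel wedge jaw, 50 x 35 mm, 40 mm high; point at its centre.

How it is judged:
On the way:
1. the front panel lies flat on the rear panel, which is down on the case, and the fingers have let go (value of joint front_panel above 3.06 rad and value of joint rear_panel below 0.1 rad and contact force between the fingers and case below 0.2 N), for 0.2 s.
At the end, for the whole second after the job is handed in: The rear panel stands upright (1.45 rad or more), the front panel is flat against it (3.04 rad or more), both are at rest, and the jar, spacer and jaw are where they were (within 30 mm) (value of joint rear_panel above 1.45 rad and value of joint front_panel above 3.04 rad and velocity of joint front_panel between -0.1 and 0.1 rad/s and velocity of joint rear_panel between -0.1 and 0.1 rad/s); the robot touches nothing.
It fails at once if the thin front plate is pressed or pinched by the fingers with more than 30 N (contact force between the fingers and front_skin above 30 N).
It fails at once if a panel slams (faster than 5 rad/s) (velocity of joint any of front_panel, rear_panel above 5 rad/s or velocity of joint any of front_panel, rear_panel below -5 rad/s).
It fails at once if the jar is pushed away or knocked over (distance of jar_mid from where it was at the start of the episode above 0.03 m or angle between jar_mid's own z axis and vertical above 0.35 rad).
It fails at once if the spacer is pushed away or knocked over (distance of spacer_mid from where it was at the start of the episode above 0.03 m or angle between spacer_mid's own z axis and vertical above 0.35 rad).
It fails at once if the jaw is pushed away or knocked over (distance of jaw_mid from where it was at the start of the episode above 0.03 m or angle between jaw_mid's own z axis and vertical above 0.35 rad).
It also fails if it takes over 51 s, if anything falls off the work surface, if the arm or the gripper's body presses on something with over 40 N, if the wrist force passes 120 N, or if a joint passes its speed limit or range.

## Robot

A 6-joint arm with a two-finger parallel gripper is mounted at the origin on the work surface. World frame = base frame: x ahead of the robot, y to its left, z up, the work surface at z = 0. Lengths are in m, angles in rad, forces in N, time in s.
With the tool pointing down it reaches from about 0.375 to 0.9 m from the base axis. Payload 3.1 kg.
Tool frame: the origin (TCP) lies midway between the tips of the shut fingers; the grasp point (between the pads) lies 19 mm behind it; z points along the fingers, y is the direction in which the jaws open and shut (so a half turn about z gives the same grasp; the last joint's range is limited). The gripper opens to 85 mm and grips with 20 to 120 N. Pads are 22 mm wide; open, the fingers measure 114 mm over their backs; the gripper's body (76 mm by 85 mm) begins 54 mm behind the grasp point. The pads swing forward as they close: fully open they stand 13 mm farther back than shut.
Start: joints at [1.044, 0.527, 1.433, -0, 1.181, -0.178], TCP at [0.214, 0.587, 0.231] pointing down, gripper open.
Joint ranges: [-3.08, 3.08], [-0.75, 2.2], [0.22, 2.44], [-1.43, 4.57], [0, 2.65], [-2.85, 2.85]. Speed limits (rad/s): [2.79, 2.79, 3.14, 3.14, 3.14, 3.14].

## Interface

Orientations are given as a unit quaternion [x, y, z, w].
In Python, from station import manip gives the robot as it stands.
- The arm moves only by the tool servo_tool, never from a script. Its argument "motion" is a list of rows, each a list of 7 numbers: the shift along the tool's x, y, z in mm, then the turn, a rotation vector about the tool's x, y, z in rad, then the opening, from -1 (shut) to 1 (fully open), so that 0 is half open. In form: [[x, y, z, rx, ry, rz, hand], ...]. A call has 1 to 12 rows; each row shifts and turns the pose as measured when the row begins, along the tool's axes as they then stand; what a row does not reach is not made up. A row lasts 1/12 s, in which the tool goes at most 41.7 mm and 7.16 degrees, less where a joint would pass 70% of its speed; a pose out of reach is approached as far as the arm can. A call with a gripper value outside its range is refused whole. The fingers move at their own pace and stop on an object; "grip_force" is the grip in N (left out, the last holds). Time passes only in rows, so rows that do not move let the fingers close. It gives the time, the measured TCP pose, the force and the opening at its end, in the units of the state.
- manip.sense(): the state, without advancing time (a new reading comes with each control period).
- manip.snapshot(name): name is "scene" or "side" or "wrist"; returns a dict with "frame" (420x560x3 uint8, red, green, blue), "mtx" (3x3 intrinsics, pixels), "world_from_camera" (4x4, takes a point from camera to world coordinates). Camera axes: x right, y up, looking along -z (the intrinsics and any distortion apply to the point x, -y, -z); pixel columns grow to the right and rows downward; lengths in m; the calibration is good to about 2 mm. A picture is of the moment at which its call begins. There is no depth.
- manip.sign_off(): hands the job in, once; it reports no verdict.
The state is a dict: "t": time; "q": joint angles; "qd": joint speeds; "tau": joint torques, N m; "tcp_pos": TCP position; "tool_rot": TCP orientation; "force": force on the tool from outside, world axes, zero at the start; "ft_torque": the same for the moment, N m; "finger_gap": opening from 0.0 (shut) to 1.0 (fully open).
Only numpy, scipy, OpenCV 4.12 (cv2) and the standard library are available. Lean on these libraries where they do the work, as an engineer would, in place of code of your own. Each camera call takes 0.05 s, during which the arm holds its last target.

## Working session

There is one attempt and no reset: what is moved stays moved. The work goes in short steps, Python scripts to look and compute and a tool call to move; the robot and the scene stay as the last step left them, time stands still between calls to the robot, and variables do not carry over. Pictures are saved under pics/ and viewed, and the job is handed in when it is done.

Besides the shell and the picture viewer there is one more tool, called after "Call:" as name([rows], argument=value, ...), one row to a line, values as JSON. servo_tool: Moves the arm, as the interface text tells. Its arguments: {"type":"object","properties":{"motion":{"type":"array"},"grip_force":{"type":"number"}},"required":["motion"]}

```bash
ls; mkdir -p pics; python3 - <<'E'
from station import manip
import cv2
print(manip.sense())
for n in ["scene","side","wrist"]:
    s=manip.snapshot(n); cv2.imwrite(f"pics/{n}0.png",s["frame"][:,:,::-1]); print(n,s["mtx"].tolist(),s["world_from_camera"].round(4).tolist(), [k for k in s])
E
```

```text
pics
{'t': 0.0, 'q': array([ 1.04350844e+00,  5.28477038e-01,  1.43389178e+00, -2.69918565e-05,
        1.18138323e+00, -1.78480463e-01]), 'qd': array([-5.81976255e-05,  5.90957639e-04,  2.15101337e-04,  6.31551466e-04,
       -1.41994861e-03, -5.94667968e-05]), 'tau': array([ 6.89893932e-05, -4.42344582e+01, -1.78029585e+01, -6.74224589e-05,
        8.27897253e-03, -4.95997110e-07]), 'tcp_pos': array([0.21321704, 0.58675363, 0.23033028]), 'tool_rot': array([ 1.73515768e-01,  9.84830499e-01, -1.01747880e-03, -3.61438386e-04]), 'force': array([-0.1949215 , -0.11368254, -0.38925159]), 'ft_torque': array([-0.02191603,  0.07268585, -0.03649952]), 'finger_gap': 0.9987227006994145}
scene [[462.35886011813125, 0.0, 277.95371211050735], [0.0, 462.35886011813125, 213.38375573926513], [0.0, 0.0, 1.0]] [[0.8788, -0.3326, 0.3421, 0.9334], [0.477, 0.6276, -0.6153, -0.6317], [-0.01, 0.7039, 0.7102, 0.8621], [0.0, 0.0, 0.0, 1.0]] ['frame', 'mtx', 'world_from_camera']
side [[497.01098370492707, 0.0, 277.7948752571945], [0.0, 497.01098370492707, 209.27557765054223], [0.0, 0.0, 1.0]] [[0.8465, 0.3956, -0.3562, 0.245], [-0.5323, 0.6208, -0.5756, -0.4601], [-0.0066, 0.6769, 0.7361, 0.7415], [0.0, 0.0, 0.0, 1.0]] ['frame', 'mtx', 'world_from_camera']
wrist [[328.0079104316154, 0.0, 277.0487899794836], [0.0, 328.0079104316154, 211.7550900442596], [0.0, 0.0, 1.0]] [[0.3416, -0.9079, -0.243, 0.1528], [0.9398, 0.3294, 0.0904, 0.6092], [-0.002, -0.2593, 0.9658, 0.3732], [0.0, 0.0, 0.0, 1.0]] ['frame', 'mtx', 'world_from_camera']
```

View pics/scene0.png

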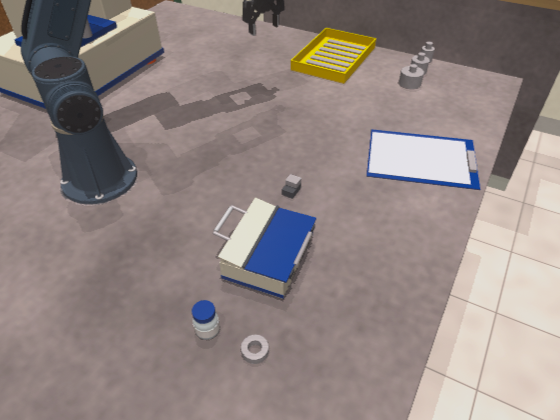

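View pics/side0.png

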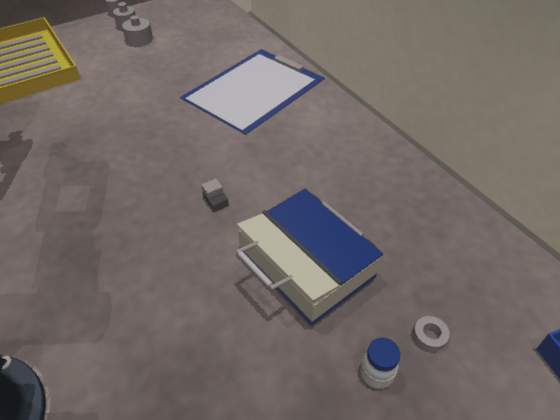

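View pics/wrist0.png

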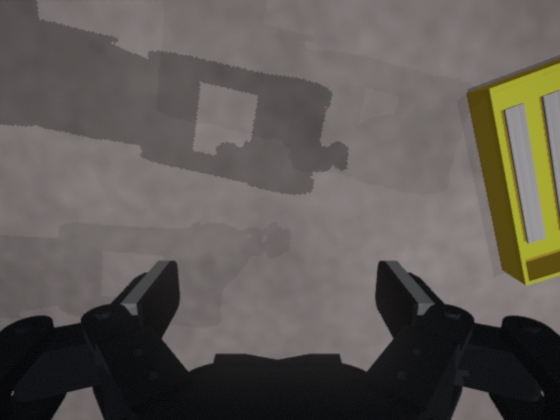

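The scene view shows the case at about (268,245) with the lip bar at (228,222), jar (205,320), spacer (255,347) and jaw (291,186). The side view shows the case at (310,255) and the lip bar at (255,268). I'll enlarge both.

```bash
python3 - <<'E'
import cv2
a=cv2.imread("pics/scene0.png")[190:300,200:330]; cv2.imwrite("pics/sc_c.png",cv2.resize(a,None,fx=5,fy=5,interpolation=cv2.INTER_CUBIC))
a=cv2.imread("pics/side0.png")[180:330,225:390]; cv2.imwrite("pics/si_c.png",cv2.resize(a,None,fx=4,fy=4,interpolation=cv2.INTER_CUBIC))
E
```

```text
(no output)
```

View pics/sc_c.png

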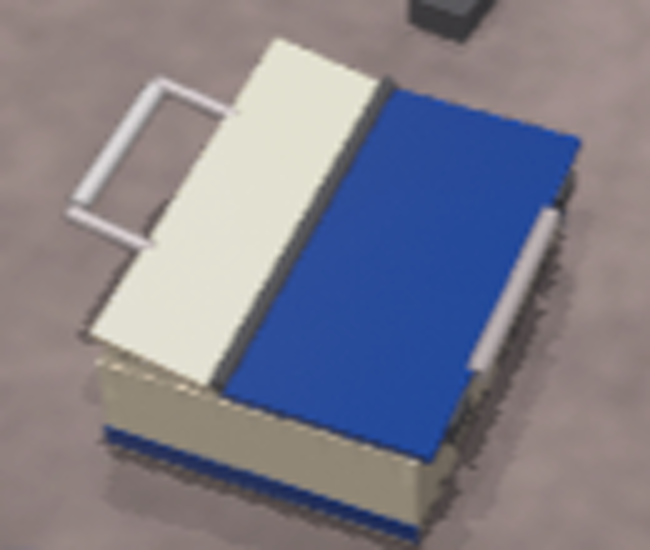

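View pics/si_c.png

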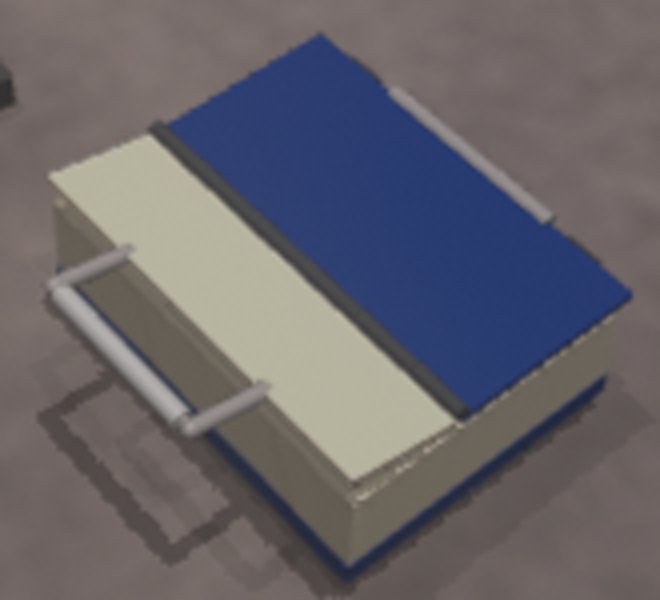

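```bash
cat > h.py <<'E'
import numpy as np, cv2
from scipy.optimize import least_squares
from scipy.spatial.transform import Rotation as R
import pickle
def proj(P,s):
    T=np.linalg.inv(np.array(s["world_from_camera"])); p=np.atleast_2d(P)@T[:3,:3].T+T[:3,3]
    q=np.c_[p[:,0],-p[:,1],-p[:,2]]@np.array(s["mtx"]).T
    return q[:,:2]/q[:,2:]
def model(v):
    x,y,yaw,f=v
    pts=[[0,.1,.0],[0,-.1,0],[.1,.1,-.002],[.1,-.1,-.002]]
    def fr(a): # front panel local (x,y,z) about fold line
        c,s=np.cos(f),np.sin(f); return [c*a[0]+s*a[2],a[1],-s*a[0]+c*a[2]]
    pts+=[fr(a) for a in [[-.06,.1,-.002],[-.06,-.1,-.002],[-.096,.04,-.005],[-.096,-.04,-.005]]]
    P=np.array(pts)+[0,0,.079]
    return P@R.from_euler('z',yaw).as_matrix().T+[x,y,0]
E
python3 - <<'E'
from h import *
from station import manip
S={n:manip.snapshot(n) for n in("scene","side")}
pickle.dump(S,open("cams.pkl","wb"))
sc=np.array([[388,82],[218,387],[581,140],[433,460],[277,38],[90,335],[158,83],[77,205]])/5+[200,190]
si=np.array([[155,126],[465,412],[321,36],[631,295],[50,178],[353,482],[60,290],[183,420]])/4+[225,180]
f=lambda v:np.r_[proj(model(v),S["scene"])-sc,proj(model(v),S["side"])-si].ravel()
best=min((least_squares(f,[.6,-.1,y,.2],loss='soft_l1') for y in np.linspace(-3,3,7)),key=lambda r:r.cost)
print(best.x,best.cost); print(f(best.x).reshape(-1,2).round(1).tolist())
x,y,yaw,fa=best.x
# bystanders: intersect with z planes
def ray(px,s,z):
    d=np.array([(px[0]-s["mtx"][0,2])/s["mtx"][0,0],-(px[1]-s["mtx"][1,2])/s["mtx"][1,1],-1]); M=s["world_from_camera"]; d=M[:3,:3]@d; o=M[:3,3]; return o+d*(z-o[2])/d[2]
c=lambda p:R.from_euler('z',-yaw).apply(p-[x,y,0]).round(3)
for n,a,b,z in [("jar",(204,311),(383,354),.075),("spacer",(255,347),(431,333),.02),("jaw",(293,181),(212,187),.04)]:
    for px,k in((a,"scene"),(b,"side")):
        p=ray(px,S[k],z);print(n,p.round(3),c(p))
E
```

```text
[ 0.55429597 -0.03177054  0.11518538  0.19861519] 8.762740308144902
[[-0.4, -0.3], [-1.3, -0.4], [0.2, -0.5], [-0.8, -0.5], [-0.7, -0.5], [-0.9, -0.8], [-1.1, 1.6], [-0.5, 0.4], [0.5, -0.5], [-0.2, -0.1], [0.8, -1.9], [1.5, -1.5], [-0.3, -1.5], [0.3, -0.8], [0.5, 0.6], [-0.1, -0.1]]
jar [ 0.555 -0.258  0.075] [-0.026 -0.225  0.075]
jar [ 0.545 -0.259  0.075] [-0.036 -0.225  0.075]
spacer [ 0.666 -0.253  0.02 ] [ 0.086 -0.233  0.02 ]
spacer [ 0.658 -0.256  0.02 ] [ 0.077 -0.234  0.02 ]
jaw [0.515 0.207 0.04 ] [-0.012  0.242  0.04 ]
jaw [0.506 0.211 0.04 ] [-0.02   0.246  0.04 ]
```

```bash
cat >> h.py <<'E'
CX,CY,YAW,F0=0.5543,-0.0318,0.1152,0.199
RC=R.from_euler('z',YAW)
RD=R.from_matrix(np.array([[0,1,0],[1,0,0],[0,0,-1.]]))  # tool in case frame: x=case y,y=case x,z=down
def c2w(p): return RC.apply(p)+[CX,CY,0]
def w2c(p): return RC.inv().apply(np.array(p)-[CX,CY,0])
def bar(f): return np.array([-.096*np.cos(f)-.005*np.sin(f),0,.079+.096*np.sin(f)-.005*np.cos(f)])
def rows(p0,q0,pts,hand,n,Rt=None):
    """p0,q0 world; target case point; n rows straight"""
    r=R.from_quat(q0); p=np.array(p0); Rt=RC*RD if Rt is None else Rt
    out=[]
    tgt=c2w(pts)
    for i in range(n):
        k=n-i
        d=r.inv().apply((tgt-p)/k)*1000; 
        rv=(r.inv()*Rt).as_rotvec(); a=np.linalg.norm(rv); rv=rv*min(1,max(1/k,.10/ a if a>1e-6 else 1))
        rr=np.round(rv,3); d=np.round(d,0)
        out.append([*d.tolist(),*rr.tolist(),hand]); p=p+r.apply(d)/1000; r=r*R.from_rotvec(rr)
    return out
def st():
    from station import manip
    s=manip.sense(); 
    rv=((RC*RD).inv()*R.from_quat(s["tool_rot"])).as_rotvec()
    print("t",round(s["t"],2),"tcp case mm",(w2c(s["tcp_pos"])*1000).round(1),"rot err",rv.round(3),"F case",RC.inv().apply(s["force"]).round(1),"gap",round(s["finger_gap"],3),"q",s["q"].round(2))
    return s
E
python3 - <<'E'
from h import *
s=st(); b=bar(F0); print(b)
import json
print(json.dumps(rows(s["tcp_pos"],s["tool_rot"],b+[0,0,.08],0.2,20)))
E
```

```text
t 0.25 tcp case mm [-267.5  654.   230.9] rot err [ 1.000e-03 -0.000e+00 -1.107e+00] F case [-0.7 -0.2  0.9] gap 0.999 q [ 1.04  0.53  1.43 -0.    1.18 -0.18]
[-0.09509386  0.          0.09307684]
[[-22.0, -25.0, 3.0, -0.0, 0.0, 0.1, 0.2], [-25.0, -23.0, 3.0, -0.0, 0.0, 0.1, 0.2], [-27.0, -20.0, 3.0, -0.0, 0.0, 0.1, 0.2], [-29.0, -18.0, 3.0, -0.0, 0.0, 0.1, 0.2], [-30.0, -15.0, 3.0, -0.0, 0.0, 0.1, 0.2], [-32.0, -12.0, 3.0, -0.0, 0.0, 0.1, 0.2], [-33.0, -8.0, 3.0, -0.0, 0.0, 0.1, 0.2], [-33.0, -5.0, 3.0, -0.0, 0.0, 0.1, 0.2], [-34.0, -2.0, 3.0, -0.0, 0.0, 0.1, 0.2], [-34.0, 2.0, 3.0, -0.0, 0.0, 0.1, 0.2], [-33.0, 5.0, 3.0, -0.001, 0.001, 0.1, 0.2], [-33.0, 8.0, 3.0, 0.0, -0.0, 0.007, 0.2], [-33.0, 9.0, 3.0, 0.0, -0.0, -0.0, 0.2], [-33.0, 9.0, 3.0, 0.0, -0.0, -0.0, 0.2], [-33.0, 9.0, 3.0, 0.0, -0.0, -0.0, 0.2], [-33.0, 9.0, 3.0, 0.0, -0.0, -0.0, 0.2], [-32.0, 8.0, 2.0, 0.0, -0.0, -0.0, 0.2], [-33.0, 9.0, 3.0, 0.0, -0.0, -0.0, 0.2], [-32.0, 8.0, 2.0, 0.0, -0.0, -0.0, 0.2], [-33.0, 9.0, 3.0, 0.0, -0.0, -0.0, 0.2]]
```

Call:
servo_tool([
  [-22,-25,3,0,0,0.1,0],
  [-25,-23,3,0,0,0.1,0],
  [-27,-20,3,0,0,0.1,0],
  [-29,-18,3,0,0,0.1,0],
  [-30,-15,3,0,0,0.1,0],
  [-32,-12,3,0,0,0.1,0],
  [-33,-8,3,0,0,0.1,0],
  [-33,-5,3,0,0,0.1,0],
  [-34,-2,3,0,0,0.1,0],
  [-34,2,3,0,0,0.1,0],
  [-33,5,3,0,0,0.1,0],
  [-33,8,3,0,0,0.01,0],
], grip_force=20)

```text
t: 1.25
tcp_pos: [0.3568, 0.1993, 0.1925]
tool_rot: [0.682, 0.731, 0.006, -0.0]
force: [0.3, 0.2, -0.3]
finger_gap: 0.498
```

```bash
python3 - <<'E'
from h import *
s=st(); b=bar(F0)
print(rows(s["tcp_pos"],s["tool_rot"],b+[0,0,.08],0.,9))
E
```

```text
t 1.25 tcp case mm [-169.6  252.2  192.5] rot err [-0.008  0.008  0.045] F case [ 0.4  0.1 -0.3] gap 0.498 q [0.23 0.3  2.   0.01 0.83 0.15]
[[-28.0, 10.0, 2.0, 0.008, -0.008, -0.045, 0.0], [-28.0, 8.0, 2.0, 0.0, -0.0, -0.0, 0.0], [-28.0, 8.0, 2.0, 0.0, -0.0, -0.0, 0.0], [-28.0, 8.0, 2.0, 0.0, -0.0, -0.0, 0.0], [-28.0, 8.0, 2.0, 0.0, -0.0, -0.0, 0.0], [-28.0, 8.0, 2.0, 0.0, -0.0, -0.0, 0.0], [-28.0, 9.0, 2.0, 0.0, -0.0, -0.0, 0.0], [-28.0, 8.0, 3.0, 0.0, -0.0, -0.0, 0.0], [-28.0, 9.0, 2.0, 0.0, -0.0, -0.0, 0.0]]
```

Call:
servo_tool([
  [-28,10,2,0.008,-0.008,-0.045,-0.45],
  [-28,8,2,0,0,0,-0.45],
  [-28,8,2,0,0,0,-0.45],
  [-28,8,2,0,0,0,-0.45],
  [-28,8,2,0,0,0,-0.45],
  [-28,8,2,0,0,0,-0.45],
  [-28,8,2,0,0,0,-0.45],
  [-28,8,2,0,0,0,-0.45],
  [-28,9,2,0,0,0,-0.45],
])

```text
t: 2.0
tcp_pos: [0.4622, -0.0579, 0.1748]
tool_rot: [0.666, 0.746, 0.001, 0.001]
force: [0.9, 1.0, -0.4]
finger_gap: 0.276
```

```bash
python3 - <<'E'
from h import *
from station import manip
s=st(); b=bar(F0)
print(rows(s["tcp_pos"],s["tool_rot"],b+[0,0,-.012],-.45,5))
for n in ["wrist","side"]:
    s=manip.snapshot(n); im=s["frame"][:,:,::-1].copy()
    if n=="side": im=cv2.resize(im[140:340,180:400],None,fx=3,fy=3)
    cv2.imwrite(f"pics/{n}1.png",im)
    if n=="wrist": print(proj(c2w(np.array([b+[0,.04,0],b-[0,.04,0]])),s))
E
```

```text
t 2.0 tcp case mm [-94.4 -15.3 174.8] rot err [-0.002 -0.     0.003] F case [ 1.   0.9 -0.4] gap 0.276 q [-0.37  0.4   1.88  0.    0.85 -0.48]
[[3.0, -0.0, 19.0, 0.002, 0.0, -0.003, -0.45], [3.0, -0.0, 19.0, 0.0, 0.0, 0.0, -0.45], [3.0, -0.0, 19.0, 0.0, 0.0, 0.0, -0.45], [3.0, -0.0, 18.0, 0.0, 0.0, 0.0, -0.45], [3.0, -1.0, 19.0, 0.0, 0.0, 0.0, -0.45]]
[[274.13968549 138.80602467]
 [274.65889092 250.70438074]]
```

View pics/wrist1.png

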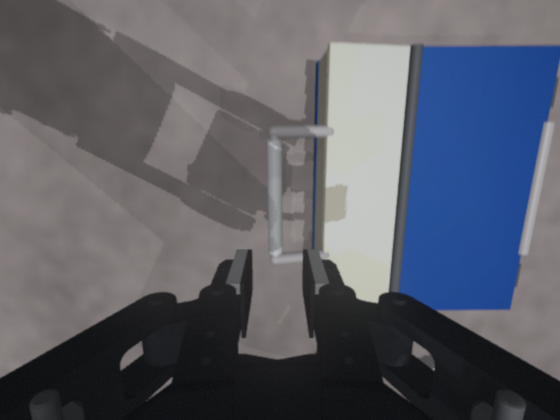

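View pics/side1.png

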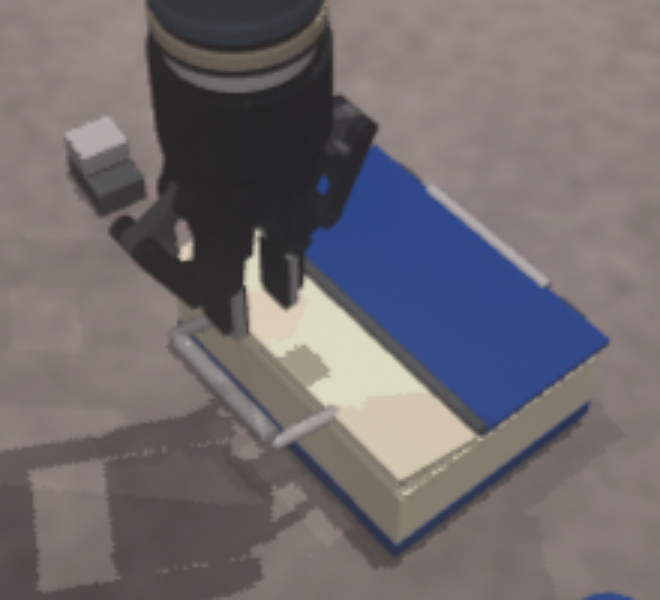

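The wrist view shows the bar from (275,145) to (276,252), midway between the fingers; the prediction agrees to within a few pixels. Descending.

Call:
servo_tool([
  [4,0,19,0,0,-0.003,-0.45],
  [4,0,19,0,0,0,-0.45],
  [3,0,19,0,0,0,-0.45],
  [2,-1,19,0,0,0,-0.45],
  [2,0,16,0,0,0,-0.45],
  [0,0,2,0,0,0,-0.45],
])

```text
t: 2.6
tcp_pos: [0.466, -0.0473, 0.0798]
tool_rot: [0.668, 0.744, 0.003, 0.007]
force: [-0.6, 0.4, 0.5]
finger_gap: 0.276
```

```bash
python3 - <<'E'
from h import *
from station import manip
s=st(); print(bar(F0))
for n in ["side"]:
    s=manip.snapshot(n); im=s["frame"][:,:,::-1].copy()
    if n=="side": im=cv2.resize(im[140:340,180:400],None,fx=3,fy=3)
    cv2.imwrite(f"pics/{n}2.png",im)
E
```

```text
t 2.6 tcp case mm [-89.5  -5.2  79.8] rot err [-0.013 -0.007  0.008] F case [-0.6  0.5  0.5] gap 0.276 q [-0.34  0.58  1.96 -0.    0.58 -0.45]
[-0.09509386  0.          0.09307684]
```

View pics/side2.png

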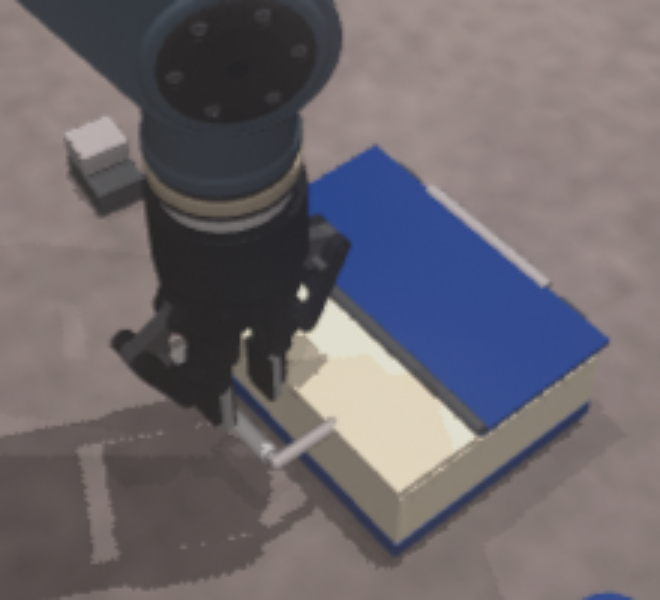

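The fingers straddle the bar at about (245,415) in the crop, and the TCP is 5 mm too far rearward. Centring, then closing.

Call:
servo_tool([
  [3,-6,0,0.013,0.007,-0.008,-0.45],
  [0,0,0,0,0,0,-1],
  [0,0,0,0,0,0,-1],
  [0,0,0,0,0,0,-1],
  [0,0,0,0,0,0,-1],
], grip_force=20)

```text
t: 3.07
tcp_pos: [0.461, -0.0446, 0.0834]
tool_rot: [0.664, 0.747, 0.001, 0.002]
force: [-0.2, 0.4, 0.1]
finger_gap: 0.002
```

```bash
cat >> h.py <<'E'
def carry(f1,n,dz=-.012,y=0,bias=0):
    from station import manip
    s=manip.sense(); p=w2c(s["tcp_pos"]); r=R.from_quat(s["tool_rot"])
    fs=[]; g=p-[0,0,dz+.079]; f0=np.arctan2(g[2],-g[0])+np.arctan2(.005,.096); rad=np.hypot(g[0],g[2])
    print("f now",round(f0,3),"rad mm",round(rad*1e3,1))
    prev=p; out=[]
    for i in range(1,n+1):
        b=bar(f0+(f1-f0)*i/n); k=i/n
        tgt=b+[0,0,dz]; d=(tgt-prev)*1000; out.append([0,round(d[0],0),round(-d[2],0)]); prev=prev+np.array([out[-1][1],0,-out[-1][2]])/1000
    print(out, "final", (prev*1000).round(0))
E
python3 - <<'E'
from h import *
s=st(); carry(.9,8)
E
```

```text
t 3.07 tcp case mm [-94.1  -2.   83.4] rot err [-0.004 -0.001 -0.002] F case [-0.2  0.4  0.1] gap 0.002 q [-0.34  0.58  1.96  0.    0.6  -0.46]
f now 0.225 rad mm 95.5
[[0, np.float64(1.0), np.float64(-8.0)], [0, np.float64(3.0), np.float64(-8.0)], [0, np.float64(3.0), np.float64(-7.0)], [0, np.float64(3.0), np.float64(-8.0)], [0, np.float64(4.0), np.float64(-6.0)], [0, np.float64(5.0), np.float64(-7.0)], [0, np.float64(6.0), np.float64(-6.0)], [0, np.float64(6.0), np.float64(-6.0)]] final [-63.  -2. 139.]
```

The gripper shut fully, so it missed the bar. Looking again.

```bash
python3 - <<'E'
from h import *
from station import manip
for n in ["wrist","side","scene"]:
    s=manip.snapshot(n); im=s["frame"][:,:,::-1].copy()
    if n=="side": im=cv2.resize(im[220:320,225:325],None,fx=6,fy=6,interpolation=2)
    if n=="scene": im=cv2.resize(im[170:290,180:330],None,fx=5,fy=5,interpolation=2)
    cv2.imwrite(f"pics/{n}3.png",im)
E
```

```text
(no output)
```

View pics/wrist3.png

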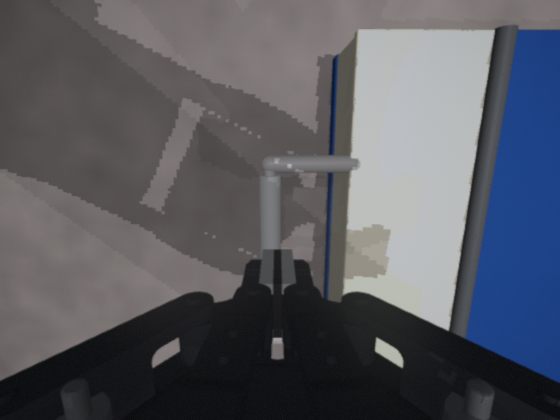

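View pics/side3.png

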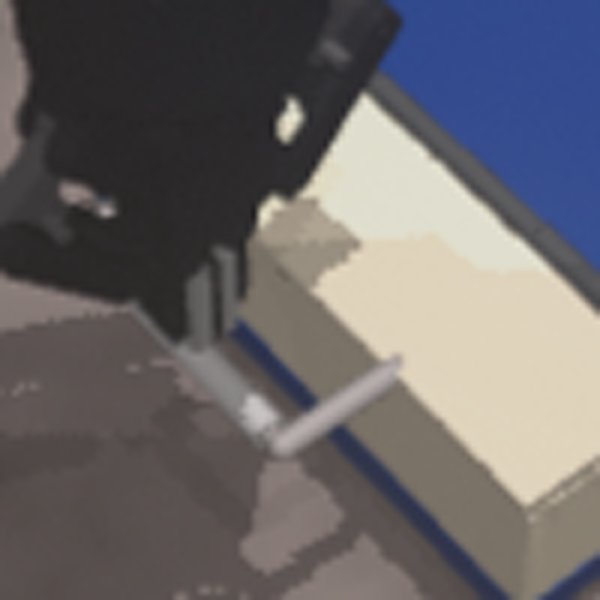

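View pics/scene3.png

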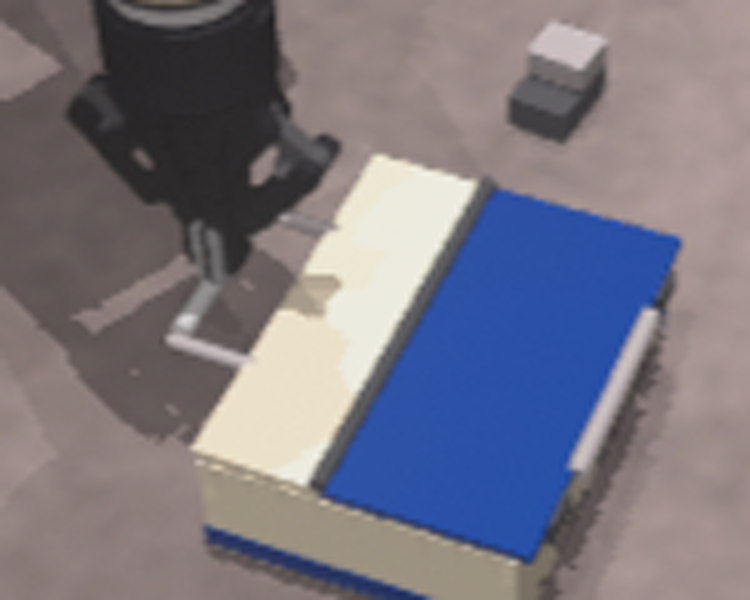

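```bash
python3 - <<'E'
from h import *
S=pickle.load(open("cams.pkl","rb"))
# -y arm/bar corner (outer): local (-.096,-.045,-.005); skin corner -y free edge
for f in (0,.05,.1,.15,.2):
    m=model([CX,CY,YAW,f]); 
    print(f, proj(m[[5,7]],S["scene"]).round(1).tolist(), proj(m[[5,7]],S["side"]).round(1).tolist(), bar(f).round(4))
print("obs scene skin corner", 193/5+180, 450/5+170, "bar corner",172/5+180,338/5+170)
print("obs side corner", 529/6+225,510/6+220,"bar corner",275/6+225,445/6+220)
E
```

```text
0 [[217.3, 259.6], [215.5, 236.9]] [[312.8, 304.1], [270.5, 292.1]] [-0.096  0.     0.074]
0.05 [[217.2, 258.7], [215.2, 235.5]] [[312.9, 303.1], [270.3, 290.4]] [-0.0961  0.      0.0788]
0.1 [[217.1, 257.9], [215.0, 234.1]] [[313.0, 302.0], [270.4, 288.7]] [-0.096   0.      0.0836]
0.15 [[217.1, 257.0], [214.9, 232.7]] [[313.2, 300.9], [270.5, 286.8]] [-0.0957  0.      0.0884]
0.2 [[217.1, 256.2], [214.9, 231.4]] [[313.5, 299.7], [270.7, 284.9]] [-0.0951  0.      0.0932]
obs scene skin corner 218.6 260.0 bar corner 214.4 237.6
obs side corner 313.1666666666667 305.0 bar corner 270.8333333333333 294.1666666666667
```

The squeeze pushed the panel down to 0 (bar at z 74 mm) because the open pads sit farther back than the shut tips. I'll regrip deeper.

Call:
servo_tool([
  [1,-2,-10,0,0,0,-0.45],
  [0,0,0,0,0,0,-0.45],
  [0,0,0,0,0,0,-0.45],
  [0,0,13,0,0,0,-0.45],
  [0,0,13,0,0,0,-0.45],
  [0,0,11,0,0,0,-0.45],
])

```text
t: 3.72
tcp_pos: [0.4616, -0.0448, 0.0595]
tool_rot: [0.665, 0.747, 0.003, 0.006]
force: [0.4, -0.9, 0.3]
finger_gap: 0.279
```

```bash
python3 - <<'E'
from h import *
s=st()
E
```

```text
t 3.72 tcp case mm [-93.6  -2.3  59.5] rot err [-0.012 -0.005 -0.002] F case [ 0.3 -1.   0.3] gap 0.279 q [-0.34  0.62  1.98  0.    0.52 -0.46]
```

Call:
servo_tool([
  [2,-2,4,0.012,0.005,0,-0.45],
  [0,0,0,0,0,0,-1],
  [0,0,0,0,0,0,-1],
  [0,0,0,0,0,0,-1],
  [0,0,0,0,0,0,-1],
])

```text
t: 4.13
tcp_pos: [0.4574, -0.0428, 0.0543]
tool_rot: [0.664, 0.747, -0.002, -0.003]
force: [-0.7, -0.6, -0.7]
finger_gap: 0.107
```

```bash
python3 - <<'E'
from h import *
s=st()
carry(.9,11,-.018)
E
```

```text
t 4.13 tcp case mm [-97.6   0.2  54.3] rot err [ 0.006  0.002 -0.002] F case [-0.8 -0.5 -0.7] gap 0.107 q [-0.34  0.64  1.98 -0.    0.53 -0.45]
f now -0.017 rad mm 97.8
[[0, np.float64(1.0), np.float64(-8.0)], [0, np.float64(1.0), np.float64(-8.0)], [0, np.float64(1.0), np.float64(-8.0)], [0, np.float64(2.0), np.float64(-8.0)], [0, np.float64(2.0), np.float64(-7.0)], [0, np.float64(3.0), np.float64(-8.0)], [0, np.float64(4.0), np.float64(-7.0)], [0, np.float64(4.0), np.float64(-7.0)], [0, np.float64(5.0), np.float64(-6.0)], [0, np.float64(5.0), np.float64(-6.0)], [0, np.float64(6.0), np.float64(-6.0)]] final [-64.   0. 133.]
```

Gripped, with the gap showing 10 mm. Starting the fold.

Call:
servo_tool([
  [0,0,-6,0,0,0,-1],
  [0,1,-8,0,0,0,-1],
  [0,1,-8,0,0,0,-1],
  [0,2,-8,0,0,0,-1],
  [0,2,-8,0,0,0,-1],
  [0,3,-8,0,0,0,-1],
])

```text
t: 4.63
tcp_pos: [0.4706, -0.0415, 0.1057]
tool_rot: [0.665, 0.747, 0.001, 0.001]
force: [4.4, 2.5, -4.2]
finger_gap: 0.106
```

```bash
python3 - <<'E'
from h import *
s=st()
carry(1.2,11,-.0197)
E
```

```text
t 4.63 tcp case mm [-84.3   0.  105.7] rot err [-0.003  0.001  0.   ] F case [ 4.7  2.  -4.2] gap 0.106 q [-0.33  0.54  1.93  0.    0.68 -0.44]
f now 0.555 rad mm 96.2
[[0, np.float64(3.0), np.float64(-5.0)], [0, np.float64(3.0), np.float64(-4.0)], [0, np.float64(3.0), np.float64(-5.0)], [0, np.float64(4.0), np.float64(-4.0)], [0, np.float64(4.0), np.float64(-4.0)], [0, np.float64(4.0), np.float64(-4.0)], [0, np.float64(5.0), np.float64(-4.0)], [0, np.float64(4.0), np.float64(-3.0)], [0, np.float64(5.0), np.float64(-3.0)], [0, np.float64(5.0), np.float64(-3.0)], [0, np.float64(5.0), np.float64(-2.0)]] final [-39.   0. 147.]
```

Call:
servo_tool([
  [0,5,-4,0,0,0,-1],
  [0,5,-6,0,0,0,-1],
  [0,5,-6,0,0,0,-1],
  [0,6,-5,0,0,0,-1],
  [0,6,-5,0,0,0,-1],
  [0,7,-4,0,0,0,-1],
])

```text
t: 5.13
tcp_pos: [0.5063, -0.037, 0.1422]
tool_rot: [0.665, 0.747, 0.002, 0.002]
force: [-0.3, -1.0, -2.0]
finger_gap: 0.105
```

```bash
python3 - <<'E'
from h import *
s=st()
carry(1.9,10,-.0197)
E
```

```text
t 5.13 tcp case mm [-48.3   0.4 142.2] rot err [-0.006 -0.001 -0.001] F case [-0.5 -1.  -2. ] gap 0.105 q [-0.29  0.5   1.81  0.    0.82 -0.41]
f now 1.096 rad mm 96.0
[[0, np.float64(7.0), np.float64(-4.0)], [0, np.float64(7.0), np.float64(-3.0)], [0, np.float64(7.0), np.float64(-2.0)], [0, np.float64(8.0), np.float64(-2.0)], [0, np.float64(7.0), np.float64(-1.0)], [0, np.float64(8.0), np.float64(-1.0)], [0, np.float64(8.0), np.float64(-0.0)], [0, np.float64(7.0), np.float64(0.0)], [0, np.float64(8.0), np.float64(2.0)], [0, np.float64(8.0), np.float64(1.0)]] final [ 27.   0. 152.]
```

Call:
servo_tool([
  [0,7,-4,0.005,0,0,-1],
  [0,7,-3,0,0,0,-1],
  [0,7,-2,0,0,0,-1],
  [0,8,-1,0,0,0,-1],
  [0,8,-1,0,0,0,-1],
  [0,8,0,0,0,0,-1],
  [0,8,0,0,0,0,-1],
])

```text
t: 5.72
tcp_pos: [0.5618, -0.0303, 0.1548]
tool_rot: [0.664, 0.747, -0.002, -0.001]
force: [-1.0, -1.8, -5.2]
finger_gap: 0.105
```

```bash
python3 - <<'E'
from h import *
s=st()
carry(2.4,9,-.0197)
E
```

```text
t 5.72 tcp case mm [  7.7   0.7 154.8] rot err [ 0.005 -0.001 -0.002] F case [-1.2 -1.7 -5.2] gap 0.105 q [-0.25  0.55  1.66 -0.    0.94 -0.37]
f now 1.703 rad mm 95.8
[[0, np.float64(7.0), np.float64(1.0)], [0, np.float64(8.0), np.float64(1.0)], [0, np.float64(7.0), np.float64(2.0)], [0, np.float64(7.0), np.float64(3.0)], [0, np.float64(7.0), np.float64(3.0)], [0, np.float64(6.0), np.float64(3.0)], [0, np.float64(6.0), np.float64(4.0)], [0, np.float64(6.0), np.float64(5.0)], [0, np.float64(6.0), np.float64(5.0)]] final [ 68.   1. 128.]
```

Call:
servo_tool([
  [0,7,3,0,0,0,-1],
  [0,8,2,0,0,0,-1],
  [0,7,2,0,0,0,-1],
  [0,7,3,0,0,0,-1],
  [0,7,3,0,0,0,-1],
  [0,6,4,0,0,0,-1],
  [0,6,4,0,0,0,-1],
])

```text
t: 6.3
tcp_pos: [0.6145, -0.024, 0.1307]
tool_rot: [0.664, 0.747, -0.003, -0.002]
force: [-2.5, -1.8, -2.6]
finger_gap: 0.109
```

```bash
python3 - <<'E'
from h import *
s=st()
carry(2.85,8,-.0197)
E
```

```text
t 6.3 tcp case mm [ 60.7   0.9 130.7] rot err [ 0.007 -0.001 -0.002] F case [-2.7 -1.5 -2.6] gap 0.109 q [-0.22  0.64  1.54 -0.    0.97 -0.33]
f now 2.328 rad mm 93.7
[[0, np.float64(6.0), np.float64(2.0)], [0, np.float64(5.0), np.float64(5.0)], [0, np.float64(4.0), np.float64(5.0)], [0, np.float64(3.0), np.float64(5.0)], [0, np.float64(4.0), np.float64(5.0)], [0, np.float64(3.0), np.float64(5.0)], [0, np.float64(2.0), np.float64(6.0)], [0, np.float64(3.0), np.float64(6.0)]] final [91.  1. 92.]
```

Call:
servo_tool([
  [0,5,3,-0.007,0,0,-1],
  [0,5,5,0,0,0,-1],
  [0,4,5,0,0,0,-1],
  [0,3,5,0,0,0,-1],
  [0,4,5,0,0,0,-1],
  [0,3,5,0,0,0,-1],
  [0,2,5,0,0,0,-1],
])

```text
t: 6.88
tcp_pos: [0.6416, -0.0207, 0.0926]
tool_rot: [0.664, 0.747, -0.001, -0.001]
force: [-1.5, -0.7, 0.8]
finger_gap: 0.108
```

```bash
python3 - <<'E'
from h import *
s=st()
from station import manip
carry(2.85,2,-.0197)
s=manip.snapshot("scene"); im=cv2.resize(s["frame"][150:290,190:360,::-1],None,fx=4,fy=4,interpolation=2)
cv2.imwrite("pics/sc4.png",im)
E
```

```text
t 6.88 tcp case mm [88.   1.  92.6] rot err [ 0.004  0.    -0.002] F case [-1.5 -0.6  0.8] gap 0.108 q [-0.21  0.72  1.49 -0.    0.93 -0.32]
f now 2.832 rad mm 94.2
[[0, np.float64(2.0), np.float64(0.0)], [0, np.float64(0.0), np.float64(1.0)]] final [90.  1. 92.]
```

View pics/sc4.png

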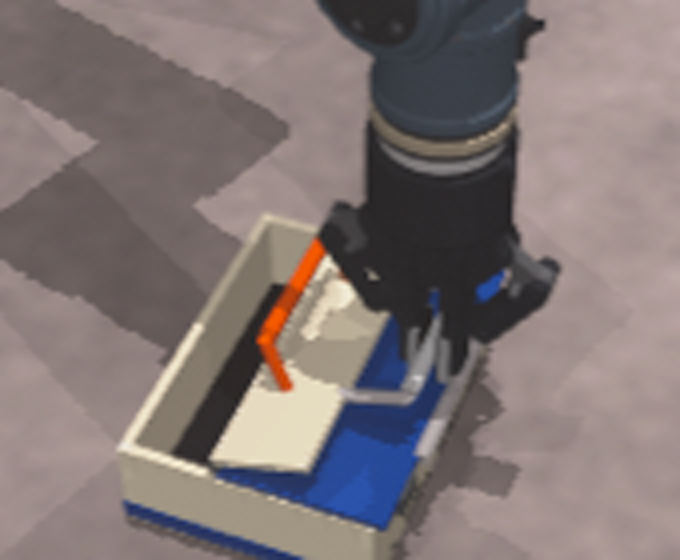

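The panel is carried over to about 2.83 rad, the rear panel is down, and the orange handle at (300,290) is on top. Releasing by a small opening and lifting off.

Call:
servo_tool([
  [0,0,0,0,0,0,-0.6],
  [0,0,0,0,0,0,-0.6],
  [0,0,0,0,0,0,-0.6],
  [0,0,-10,0,0,0,-0.6],
  [0,0,-15,0,0,0,-0.6],
  [0,0,-15,0,0,0,-0.6],
  [0,3,-10,0,0,0,-1],
  [0,3,0,0,0,0,-1],
  [0,0,0,0,0,0,-1],
])

```text
t: 7.68
tcp_pos: [0.652, -0.0189, 0.1492]
tool_rot: [0.665, 0.747, 0.003, 0.003]
force: [0.1, -0.7, -0.6]
finger_gap: -0.004
```

```bash
python3 - <<'E'
from h import *
s=st()
E
```

```text
t 7.68 tcp case mm [ 98.5   1.6 149.2] rot err [-0.008 -0.    -0.001] F case [ 0.  -0.7 -0.6] gap -0.004 q [-0.2   0.66  1.44  0.    1.04 -0.32]
```

Call:
servo_tool([
  [0,0,12,0.008,0,0,-1],
  [0,0,12,0,0,0,-1],
  [0,0,6,0,0,0,-1],
  [0,0,6,0,0,0,-1],
  [0,0,6,0,0,0,-1],
  [0,0,5,0,0,0,-1],
  [0,0,5,0,0,0,-1],
])

```text
t: 8.27
tcp_pos: [0.6585, -0.0183, 0.0927]
tool_rot: [0.665, 0.747, 0.005, 0.005]
force: [2.7, 1.5, 0.7]
finger_gap: -0.001
```

```bash
python3 - <<'E'
from h import *
s=st()
E
```

```text
t 8.27 tcp case mm [105.1   1.4  92.7] rot err [-0.014 -0.001  0.   ] F case [2.9 1.1 0.7] gap -0.001 q [-0.2   0.73  1.46  0.    0.93 -0.32]
```

Call:
servo_tool([
  [0,-6,-8,0.014,0,0,-1],
  [0,-5,0,0,0,0,-1],
  [0,0,4,0,0,0,-1],
  [0,0,4,0,0,0,-1],
  [0,0,3,0,0,0,-1],
])

```text
t: 8.68
tcp_pos: [0.659, -0.0186, 0.0896]
tool_rot: [0.666, 0.746, 0.008, 0.01]
force: [2.5, 0.9, 1.4]
finger_gap: -0.0
```

```bash
python3 - <<'E'
from h import *
s=st()
from station import manip
for n in ["side","scene"]:
    s=manip.snapshot(n); im=s["frame"][:,:,::-1].copy()
    if n=="side": im=cv2.resize(im[170:330,225:395],None,fx=4,fy=4,interpolation=2)
    if n=="scene": im=cv2.resize(im[150:290,190:360],None,fx=4,fy=4,interpolation=2)
    cv2.imwrite(f"pics/{n}5.png",im)
E
```

```text
t 8.68 tcp case mm [105.5   1.1  89.6] rot err [-0.025 -0.003  0.002] F case [2.5 0.6 1.4] gap -0.0 q [-0.2   0.74  1.47  0.01  0.91 -0.32]
```

View pics/side5.png

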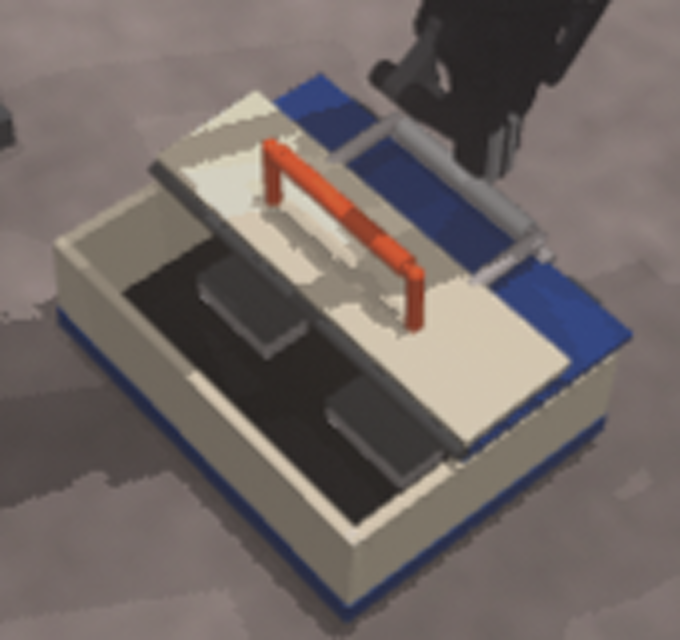

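View pics/scene5.png

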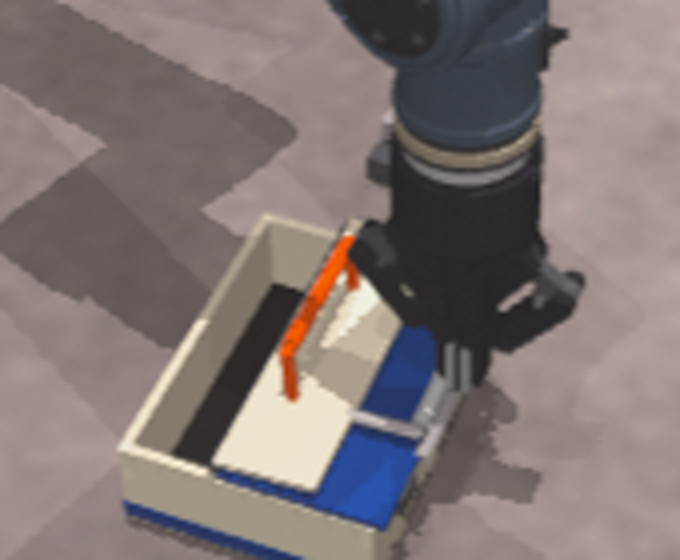

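The tips slid behind the bar and it is not fully down yet. I'll rise, move 18 mm forward and push again.

Call:
servo_tool([
  [0,0,-15,0.02,0,0,-1],
  [0,-3,-15,0,0,0,-1],
  [0,-12,0,0,0,0,-1],
  [0,-4,0,0,0,0,-1],
  [0,0,0,0,0,0,-1],
])

```text
t: 9.2
tcp_pos: [0.6325, -0.0216, 0.1174]
tool_rot: [0.666, 0.746, -0.005, -0.003]
force: [1.1, -0.1, 0.4]
finger_gap: -0.0
```

```bash
python3 - <<'E'
from h import *
s=st()
E
```

```text
t 9.2 tcp case mm [ 78.9   1.2 117.4] rot err [ 0.011 -0.001  0.001] F case [ 1.1 -0.2  0.4] gap -0.0 q [-0.21  0.68  1.5  -0.01  0.97 -0.32]
```

Call:
servo_tool([
  [0,9,0,-0.01,0,0,-1],
  [0,0,7,0,0,0,-1],
  [0,0,6,0,0,0,-1],
  [0,-1,6,0,0,0,-1],
  [0,-1,5,0,0,0,-1],
])

```text
t: 9.62
tcp_pos: [0.639, -0.0209, 0.0912]
tool_rot: [0.666, 0.746, -0.001, -0.001]
force: [-0.7, 0.0, 0.7]
finger_gap: 0.002
```

```bash
python3 - <<'E'
from h import *
s=st()
E
```

```text
t 9.62 tcp case mm [85.4  1.1 91.2] rot err [ 0.003 -0.001  0.002] F case [-0.7  0.1  0.7] gap 0.002 q [-0.21  0.72  1.5  -0.    0.92 -0.32]
```

```bash
python3 - <<'E'
from h import *
from station import manip
for n in ["side"]:
    s=manip.snapshot(n); im=s["frame"][:,:,::-1].copy()
    if n=="side": im=cv2.resize(im[170:330,225:395],None,fx=4,fy=4,interpolation=2)
    cv2.imwrite(f"pics/{n}6.png",im)
E
```

```text
(no output)
```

View pics/side6.png

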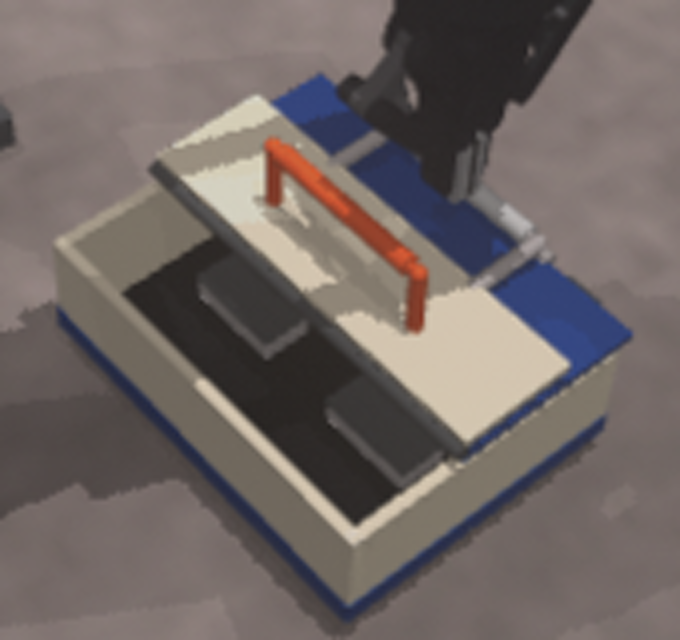

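Call:
servo_tool([
  [0,0,-12,0,0,0,-1],
  [0,5,-3,0,0,0,-1],
  [0,5,0,0,0,0,-1],
  [0,0,0,0,0,0,-1],
])

```text
t: 10.0
tcp_pos: [0.6478, -0.0194, 0.1048]
tool_rot: [0.666, 0.746, -0.003, -0.003]
force: [0.5, 0.4, 0.5]
finger_gap: 0.004
```

```bash
python3 - <<'E'
from h import *
s=st()
S=pickle.load(open("cams.pkl","rb"))
for f in (2.85,2.95,3.05,3.14): print(f, proj(model([CX,CY,YAW,f])[[5,7]],S["side"]).round(1).tolist(), bar(f).round(4))
print(547/4+225,258/4+170, 570/4+225,362/4+170)
E
```

```text
t 10.0 tcp case mm [ 94.3   1.6 104.8] rot err [0.008 0.001 0.002] F case [0.5 0.3 0.5] gap 0.004 q [-0.2   0.71  1.47 -0.    0.97 -0.31]
2.85 [[367.8, 257.6], [357.1, 220.6]] [0.0905 0.     0.1114]
2.95 [[368.0, 259.3], [357.7, 223.4]] [0.0933 0.     0.1022]
3.05 [[368.0, 261.1], [357.8, 226.5]] [0.0951 0.     0.0928]
3.14 [[367.8, 263.0], [357.6, 229.5]] [0.096  0.     0.0842]
361.75 234.5 367.5 260.5
```

Call:
servo_tool([
  [0,0,4,-0.008,0,0,-1],
  [0,0,4,0,0,0,-1],
  [0,0,3,0,0,0,-1],
  [0,0,3,0,0,0,-1],
  [0,0,3,0,0,0,-1],
])

```text
t: 10.42
tcp_pos: [0.6495, -0.0195, 0.0881]
tool_rot: [0.666, 0.746, 0.001, 0.002]
force: [-3.0, 1.3, 17.3]
finger_gap: -0.0
```

```bash
python3 - <<'E'
from h import *
s=st()
E
```

```text
t 10.42 tcp case mm [96.   1.3 88.1] rot err [-0.004 -0.     0.001] F case [-2.8  1.6 17.3] gap -0.0 q [-0.2   0.73  1.48  0.    0.92 -0.32]
```

Firm contact at TCP z = 88 mm with 17 N, as expected for the bar lying flat (top at 89 mm). Lifting off and moving above the handle.

Call:
servo_tool([
  [0,0,-10,0,0,0,-1],
  [0,0,-20,0,0,0,-1],
  [0,0,-25,0,0,0,-1],
  [0,-10,-25,0,0,0,-0.45],
  [0,-20,0,0,0,0,-0.45],
  [0,-20,0,0,0,0,-0.45],
  [0,-20,0,0,0,0,-0.45],
  [0,0,0,0,0,0,-0.45],
])

```text
t: 11.08
tcp_pos: [0.5771, -0.0275, 0.1719]
tool_rot: [0.665, 0.746, 0.001, 0.001]
force: [-0.3, 0.3, -0.3]
finger_gap: 0.27
```

```bash
python3 - <<'E'
from h import *
s=st()
from station import manip
for n in ["side","wrist"]:
    s=manip.snapshot(n); im=s["frame"][:,:,::-1].copy()
    if n=="side": im=cv2.resize(im[170:330,225:395],None,fx=4,fy=4,interpolation=2)
    else: print(proj(c2w(np.array([[.024,.04,.122],[.024,-.04,.122],[.096,.04,.084],[.096,-.04,.084]])),s))
    cv2.imwrite(f"pics/{n}7.png",im)
S=pickle.load(open("cams.pkl","rb"))
print((proj(c2w(np.array([[.024,.04,.122],[.024,-.04,.122],[.096,.04,.084],[.096,-.04,.084],[.06,-.1,.087]])),S["side"])-[225,170])*4)
E
```

```text
t 11.08 tcp case mm [ 23.1   1.6 171.9] rot err [-0.003 -0.     0.001] F case [-0.3  0.3 -0.3] gap 0.27 q [-0.24  0.54  1.61  0.    0.99 -0.36]
[[271.920339   169.52232854]
 [272.49281801 292.02929541]
 [374.88434378 161.98950783]
 [366.82877262 266.98534077]]
[[285.53198131 150.2094273 ]
 [413.71090327 263.18003449]
 [404.98998525 133.65475396]
 [530.38994087 238.15826591]
 [573.00401792 363.15268148]]
```

View pics/side7.png

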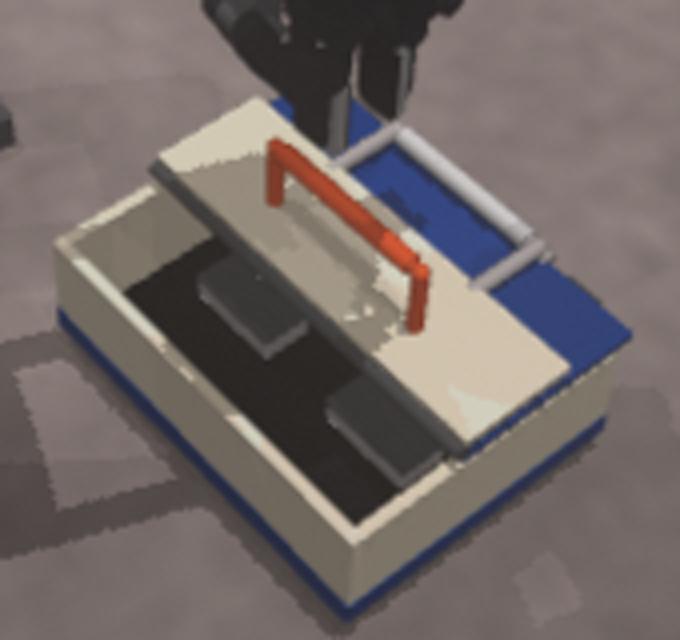

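View pics/wrist7.png

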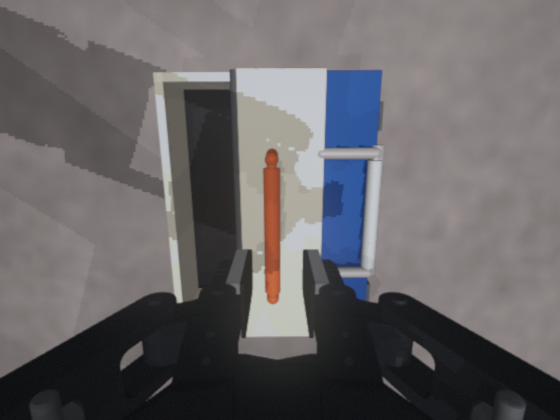

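The front panel lies flat. The wrist view shows the orange handle from (271,168) to (273,290), centred between the fingers and matching the prediction. Descending to it.

Call:
servo_tool([
  [0,0,17,0.003,0,0,-0.45],
  [0,0,17,0,0,0,-0.45],
  [0,0,15,0,0,0,-0.45],
  [0,-2,12,0.005,0,0,-0.45],
  [0,-2,8,0.005,0,0,-0.45],
  [0,0,0,0,0,0,-0.45],
])

```text
t: 11.68
tcp_pos: [0.594, -0.0294, 0.1305]
tool_rot: [0.665, 0.747, 0.005, 0.012]
force: [0.5, -1.1, -0.3]
finger_gap: 0.273
```

```bash
python3 - <<'E'
from h import *
s=st()
E
```

```text
t 11.68 tcp case mm [ 39.7  -2.2 130.5] rot err [-0.024 -0.011 -0.   ] F case [ 0.4 -1.2 -0.3] gap 0.273 q [-0.24  0.61  1.62 -0.    0.89 -0.35]
```

```bash
python3 - <<'E'
from h import *
from station import manip
for n in ["side","scene"]:
    s=manip.snapshot(n); im=s["frame"][:,:,::-1].copy()
    if n=="side": im=cv2.resize(im[160:310,225:375],None,fx=4,fy=4,interpolation=2)
    if n=="scene": im=cv2.resize(im[150:290,190:360],None,fx=4,fy=4,interpolation=2)
    cv2.imwrite(f"pics/{n}8.png",im)
E
```

```text
(no output)
```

View pics/side8.png

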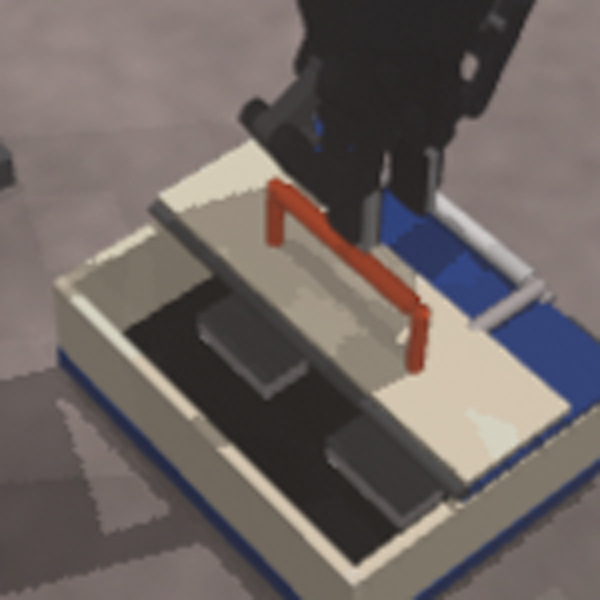

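View pics/scene8.png

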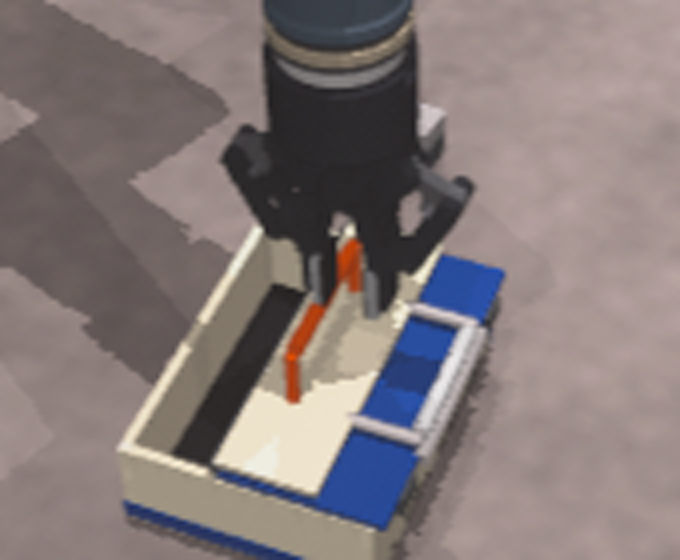

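The tool drifted rearward and the front finger is at the handle. Backing up to re-centre.

Call:
servo_tool([
  [2,-4,-8,0.01,0.005,0,-0.45],
  [1,-8,0,0.01,0.005,0,-0.45],
  [0,-5,0,0,0,0,-0.45],
  [0,0,0,0,0,0,-0.45],
])

```text
t: 12.12
tcp_pos: [0.5795, -0.0288, 0.135]
tool_rot: [0.665, 0.747, 0.002, 0.003]
force: [0.1, 0.6, 1.0]
finger_gap: 0.277
```

```bash
python3 - <<'E'
from h import *
s=st()
E
```

```text
t 12.12 tcp case mm [2.53e+01 1.00e-01 1.35e+02] rot err [-0.006 -0.002 -0.001] F case [0.2 0.6 1. ] gap 0.277 q [-0.24  0.59  1.64  0.    0.9  -0.36]
```

Call:
servo_tool([
  [0,-1,8,0.005,0,0,-0.45],
  [0,-1,8,0,0,0,-0.45],
  [0,-1,8,0,0,0,-0.45],
])

```text
t: 12.37
tcp_pos: [0.5769, -0.0297, 0.1084]
tool_rot: [0.665, 0.747, -0.0, 0.001]
force: [-0.8, -0.3, -0.1]
finger_gap: 0.277
```

```bash
python3 - <<'E'
from h import *
s=st()
E
```

```text
t 12.37 tcp case mm [ 22.7  -0.5 108.4] rot err [-0.001 -0.002 -0.001] F case [-0.8 -0.2 -0.1] gap 0.277 q [-0.24  0.63  1.66 -0.    0.85 -0.36]
```

Good. A little deeper, then closing.

Call:
servo_tool([
  [0,1,6,0,0,0,-0.45],
  [0,0,0,0,0,0,-1],
  [0,0,0,0,0,0,-1],
  [0,0,0,0,0,0,-1],
  [0,0,0,0,0,0,-1],
])

```text
t: 12.78
tcp_pos: [0.5767, -0.0291, 0.0976]
tool_rot: [0.665, 0.747, -0.001, -0.002]
force: [0.2, -0.5, 0.3]
finger_gap: 0.106
```

```bash
cat >> h.py <<'E'
def hnd(p,rad=.0899,cx=.1,cz=.074):
    return np.array([cx-.076*np.cos(p)+.048*np.sin(p),0,cz+.076*np.sin(p)+.048*np.cos(p)])
def swing(p1,n,dz,bias=.0015):
    from station import manip
    s=manip.sense(); p=w2c(s["tcp_pos"]); g=p-[.1,0,.074+dz]
    a=np.arctan2(g[2],-g[0])-np.arctan2(.048,.076); print("phi now",a.round(3),"rad",(np.hypot(g[0],g[2])*1e3).round(1),"(89.9)")
    prev=p;out=[]
    for i in range(1,n+1):
        f=a+(p1-a)*i/n; b=hnd(f); c=np.array([.1,0,.074]); b=c+(b-c)*(1-bias/.0899)+[0,0,dz]
        d=((b-prev)*1000).round(0); out.append([0,int(d[0]),int(-d[2])]); prev=prev+d/1000
    print(out)
E
python3 - <<'E'
from h import *
s=st(); z=w2c(s["tcp_pos"])[2]-.122; print(z)
swing(.5,7,z)
E
```

```text
t 12.78 tcp case mm [22.6  0.1 97.6] rot err [ 0.004  0.001 -0.   ] F case [ 0.1 -0.5  0.3] gap 0.106 q [-0.24  0.65  1.66 -0.    0.84 -0.36]
-0.02441573847733851
phi now -0.008 rad 91.1 (89.9)
[[0, 6, -4], [0, 4, -5], [0, 4, -5], [0, 5, -4], [0, 5, -4], [0, 5, -4], [0, 5, -3]]
```

Gripped on the handle, gap 10 mm. Swinging up.

Call:
servo_tool([
  [0,4,-3,0,0,0,-1],
  [0,4,-5,0,0,0,-1],
  [0,5,-5,0,0,0,-1],
  [0,5,-5,0,0,0,-1],
  [0,5,-4,0,0,0,-1],
  [0,5,-4,0,0,0,-1],
])

```text
t: 13.28
tcp_pos: [0.5961, -0.0266, 0.1204]
tool_rot: [0.664, 0.747, -0.01, -0.011]
force: [-2.7, -1.6, -4.8]
finger_gap: 0.112
```

```bash
sed -i 's/^CX,CY,YAW,F0=0.5543,-0.0318/CX,CY,YAW,F0=0.5529,-0.0320/' h.py; python3 - <<'E'
from h import *
from station import manip
s=st(); 
swing(.8,7,-.0244)
im=manip.snapshot("side")["frame"][:,:,::-1]; cv2.imwrite("pics/si9.png",cv2.resize(im[150:330,225:395],None,fx=3.3,fy=3.3,interpolation=2))
E
```

```text
t 13.28 tcp case mm [ 43.5   0.4 120.4] rot err [ 0.03   0.003 -0.002] F case [-2.9 -1.3 -4.8] gap 0.112 q [-0.23  0.64  1.58 -0.01  0.95 -0.34]
phi now 0.334 rad 90.5 (89.9)
[[0, 6, -2], [0, 5, -3], [0, 5, -3], [0, 5, -2], [0, 6, -3], [0, 6, -1], [0, 5, -2]]
```

View pics/si9.png

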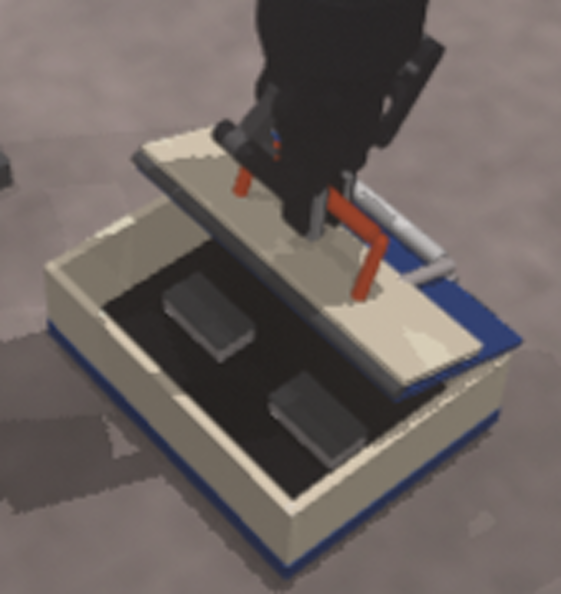

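```bash
cat >> h.py <<'E'
def swing2(p1,n,tilt=0.0,bias=.0015,L=.0244):
    from station import manip
    s=manip.sense(); r=RC.inv()*R.from_quat(s["tool_rot"]); p=w2c(s["tcp_pos"]); h=p-r.apply([0,0,L])
    g=h-[.1,0,.074]; a=np.arctan2(g[2],-g[0])-np.arctan2(.048,.076)
    print("phi",a.round(3),"rad",(np.hypot(g[0],g[2])*1e3).round(1),"tilt",(RD.inv()*r).as_rotvec().round(3))
    out=[];c=np.array([.1,0,.074])
    for i in range(1,n+1):
        f=a+(p1-a)*i/n; b=c+(hnd(f)-c)*(1-bias/.0899)
        r2=r*R.from_rotvec([tilt,0,0]); t=b+r2.apply([0,0,L]); d=(r.inv().apply(t-p)*1000).round(0); d[0]=0
        out.append([0,int(d[1]),int(d[2]),tilt,0,0,-1]); p=p+r.apply(d)/1000; r=r2
    print(out)
E
python3 - <<'E'
from h import *
swing2(.9,8,.03)
E
```

```text
phi 0.363 rad 89.8 tilt [ 0.026  0.003 -0.002]
[[0, 5, -2, 0.03, 0, 0, -1], [0, 4, -4, 0.03, 0, 0, -1], [0, 4, -3, 0.03, 0, 0, -1], [0, 5, -3, 0.03, 0, 0, -1], [0, 4, -3, 0.03, 0, 0, -1], [0, 5, -2, 0.03, 0, 0, -1], [0, 5, -3, 0.03, 0, 0, -1], [0, 4, -2, 0.03, 0, 0, -1]]
```

Call:
servo_tool([
  [0,4,-2,0.03,0,0,-1],
  [0,4,-4,0.03,0,0,-1],
  [0,4,-3,0.03,0,0,-1],
  [0,5,-3,0.03,0,0,-1],
  [0,4,-3,0.03,0,0,-1],
  [0,5,-3,0.03,0,0,-1],
  [0,5,-3,0.03,0,0,-1],
  [0,4,-2,0.03,0,0,-1],
])

```text
t: 14.0
tcp_pos: [0.6328, -0.0222, 0.1418]
tool_rot: [0.657, 0.74, -0.106, -0.095]
force: [-5.0, -2.6, -4.4]
finger_gap: 0.107
```

```bash
python3 - <<'E'
from h import *
st();swing2(1.35,7,.04)
E
```

```text
t 14.0 tcp case mm [ 80.5   0.5 141.8] rot err [ 0.285  0.001 -0.003] F case [-5.3 -2.  -4.4] gap 0.107 q [-0.17  0.76  1.26 -0.08  1.39 -0.27]
phi 0.87 rad 92.1 tilt [ 0.285  0.001 -0.003]
[[0, 6, 1, 0.04, 0, 0, -1], [0, 5, -2, 0.04, 0, 0, -1], [0, 5, -2, 0.04, 0, 0, -1], [0, 4, -2, 0.04, 0, 0, -1], [0, 5, -2, 0.04, 0, 0, -1], [0, 5, -1, 0.04, 0, 0, -1], [0, 5, -1, 0.04, 0, 0, -1]]
```

Call:
servo_tool([
  [0,5,2,0.04,0,0,-1],
  [0,5,-1,0.04,0,0,-1],
  [0,5,-1,0.04,0,0,-1],
  [0,5,-1,0.04,0,0,-1],
  [0,5,-1,0.04,0,0,-1],
  [0,5,0,0.04,0,0,-1],
])

```text
t: 14.5
tcp_pos: [0.663, -0.0187, 0.14]
tool_rot: [0.641, 0.721, -0.198, -0.175]
force: [-4.3, -2.6, 2.3]
finger_gap: 0.108
```

```bash
python3 - <<'E'
from h import *
from station import manip
st();swing2(1.58,4,.03)
im=manip.snapshot("side")["frame"][:,:,::-1]; cv2.imwrite("pics/si10.png",cv2.resize(im[130:330,225:395],None,fx=3,fy=3,interpolation=2))
im=manip.snapshot("scene")["frame"][:,:,::-1]; cv2.imwrite("pics/sc10.png",cv2.resize(im[130:310,190:360],None,fx=3.3,fy=3.3,interpolation=2))
E
```

```text
t 14.5 tcp case mm [110.9   0.6 140. ] rot err [ 0.535 -0.002 -0.002] F case [-4.6 -2.1  2.3] gap 0.108 q [-0.14  0.93  0.97 -0.13  1.77 -0.25]
phi 1.27 rad 90.0 tilt [ 0.535 -0.002 -0.002]
[[0, 6, 0, 0.03, 0, 0, -1], [0, 6, -1, 0.03, 0, 0, -1], [0, 6, -1, 0.03, 0, 0, -1], [0, 7, -1, 0.03, 0, 0, -1]]
```

View pics/si10.png

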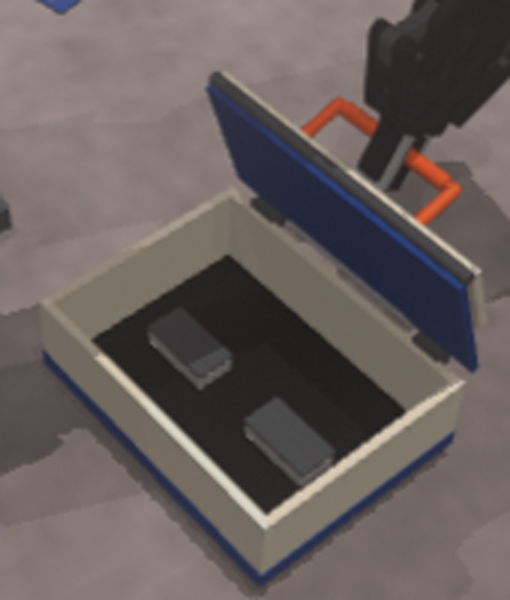

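View pics/sc10.png

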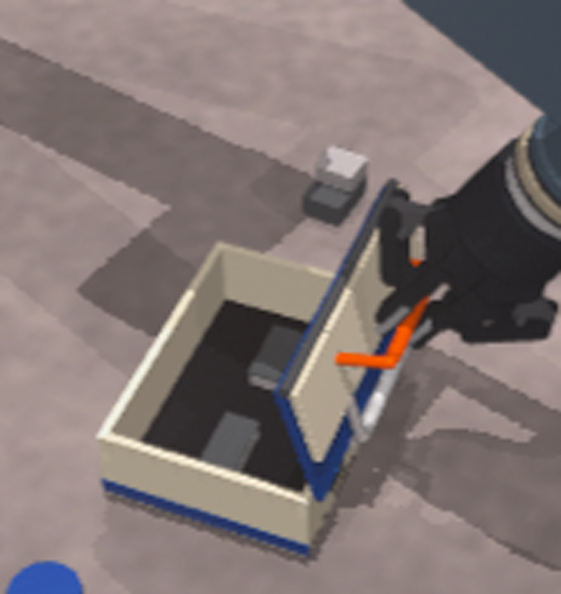

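Both panels swing up together and flat, at about 1.27 rad. Continuing to upright.

Call:
servo_tool([
  [0,5,0,0.03,0,0,-1],
  [0,5,-1,0.03,0,0,-1],
  [0,5,0,0.03,0,0,-1],
  [0,5,0,0.03,0,0,-1],
  [0,4,0,0.03,0,0,-1],
])

```text
t: 15.02
tcp_pos: [0.6872, -0.0158, 0.1327]
tool_rot: [0.627, 0.705, -0.25, -0.22]
force: [-4.1, -2.6, 1.2]
finger_gap: 0.105
```

```bash
python3 - <<'E'
from h import *
st();swing2(1.58,2,0)
E
```

```text
t 15.02 tcp case mm [135.3   0.7 132.7] rot err [ 0.678 -0.004 -0.002] F case [-4.4 -2.1  1.2] gap 0.105 q [-0.12  1.05  0.75 -0.17  1.99 -0.25]
phi 1.585 rad 92.8 tilt [ 0.678 -0.004 -0.002]
[[0, 0, 4, 0, 0, 0, -1], [0, 0, 0, 0, 0, 0, -1]]
```

Call:
servo_tool([
  [0,2,4,0,0,0,-1],
  [0,0,2,0,0,0,-1],
])

```text
t: 15.18
tcp_pos: [0.6886, -0.0157, 0.1283]
tool_rot: [0.628, 0.706, -0.247, -0.216]
force: [0.8, -1.2, 5.9]
finger_gap: 0.101
```

```bash
python3 - <<'E'
from h import *
from station import manip
st();swing2(1.58,2,0)
im=manip.snapshot("side")["frame"][:,:,::-1]; cv2.imwrite("pics/si11.png",cv2.resize(im[130:310,245:395],None,fx=4,fy=3.3,interpolation=2))
im=manip.snapshot("scene")["frame"][:,:,::-1]; cv2.imwrite("pics/sc11.png",cv2.resize(im[170:290,250:370],None,fx=5,fy=5,interpolation=2))
E
```

```text
t 15.18 tcp case mm [136.6   0.6 128.3] rot err [ 0.669 -0.005 -0.002] F case [ 0.6 -1.2  5.9] gap 0.101 q [-0.12  1.05  0.76 -0.16  1.98 -0.25]
phi 1.622 rad 89.9 tilt [ 0.669 -0.005 -0.002]
[[0, -2, 2, 0, 0, 0, -1], [0, -2, 0, 0, 0, 0, -1]]
```

View pics/si11.png

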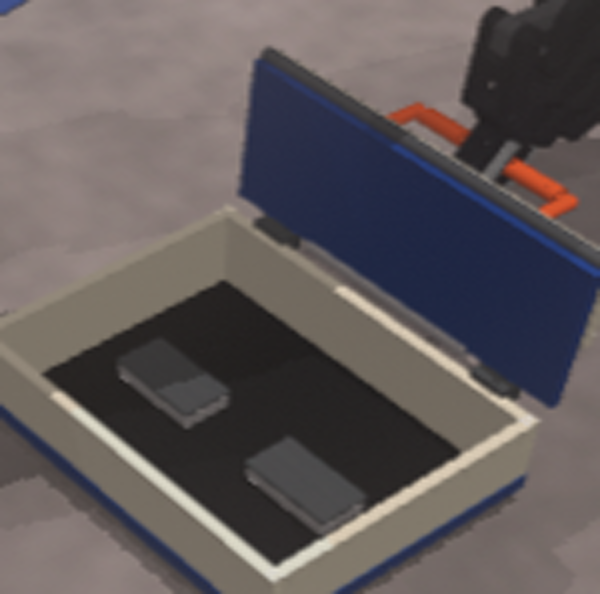

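View pics/sc11.png

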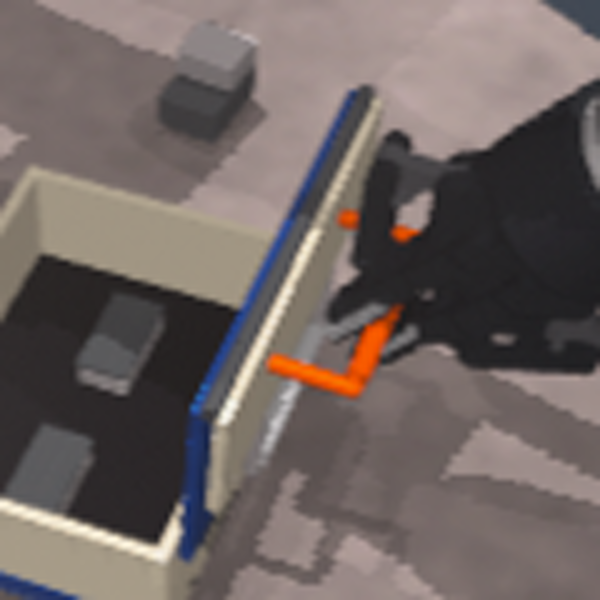

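The pair stands upright, about 1.6 rad. Opening slightly and backing out along the tool axis.

Call:
servo_tool([
  [0,0,0,0,0,0,-0.65],
  [0,0,0,0,0,0,-0.65],
  [0,0,0,0,0,0,-0.65],
  [0,0,-8,0,0,0,-0.65],
  [0,0,-15,0,0,0,-0.65],
  [0,0,-25,0,0,0,-0.65],
  [0,0,-30,0,0,0,-0.65],
  [0,0,-30,0,0,0,-0.65],
  [0,0,0,0,0,0,-0.65],
])

```text
t: 16.03
tcp_pos: [0.7579, -0.004, 0.2181]
tool_rot: [0.627, 0.709, -0.241, -0.214]
force: [1.1, -0.8, 1.0]
finger_gap: 0.176
```

```bash
python3 - <<'E'
from h import *
from station import manip
st()
im=manip.snapshot("side")["frame"][:,:,::-1]; cv2.imwrite("pics/si12f.png",im);cv2.imwrite("pics/si12.png",cv2.resize(im[130:310,245:395],None,fx=4,fy=3.3,interpolation=2))
im=manip.snapshot("scene")["frame"][:,:,::-1]; cv2.imwrite("pics/sc12f.png",im); cv2.imwrite("pics/sc12.png",cv2.resize(im[170:290,250:370],None,fx=5,fy=5,interpolation=2))
E
```

```text
t 16.03 tcp case mm [206.8   4.3 218.1] rot err [ 0.657 -0.    -0.006] F case [ 1. -1.  1.] gap 0.176 q [-0.1   1.12  0.35 -0.18  2.31 -0.3 ]
```

View pics/si12.png

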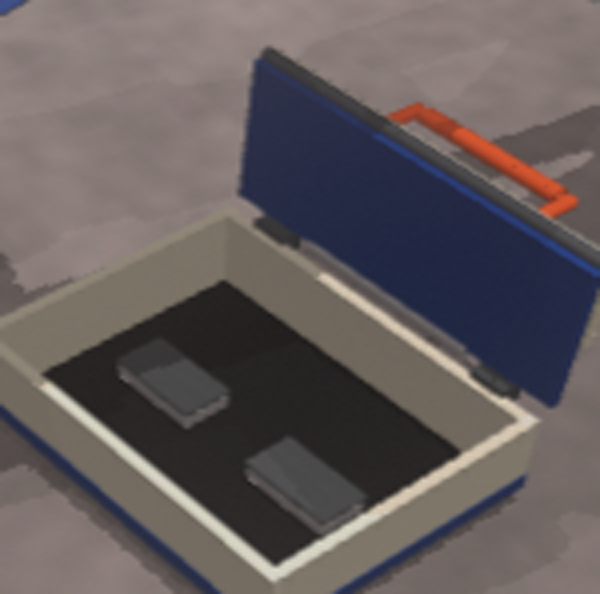

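View pics/sc12.png

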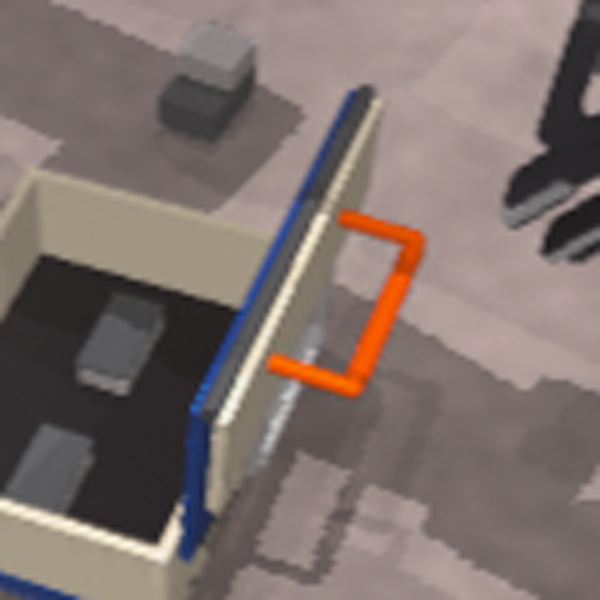

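```bash
python3 - <<'E'
from h import *
S=pickle.load(open("cams.pkl","rb"))
def pts(v):
    x,y,yaw,ph,f=v
    def fr(a): c,s=np.cos(f),np.sin(f); return np.array([c*a[0]+s*a[2],a[1],-s*a[0]+c*a[2]])
    L=np.array([[0,.1,0],[0,-.1,0],fr([-.024,.04,-.043]),fr([-.024,-.04,-.043])])+[-.1,0,.005]
    c,s=np.cos(ph),np.sin(ph)
    L=np.c_[c*L[:,0]+s*L[:,2],L[:,1],-s*L[:,0]+c*L[:,2]]+[.1,0,.074]
    return R.from_euler('z',yaw).apply(L)+[x,y,0]
sc=np.array([[364,92],[208,412],[420,240],[355,386]])/5+[250,170]
si=np.array([[268,54],[np.nan,0],[421,107],[575,202]])/[4,3.3]+[245,130]
def res(v):
    a=np.r_[proj(pts([CX,CY,YAW,*v]),S["scene"])-sc,proj(pts([CX,CY,YAW,*v]),S["side"])-si].ravel(); return a[np.isfinite(a)]
r=least_squares(res,[1.55,3.1]); print(r.x,r.fun.round(1))
for f in (2.95,3.04,3.14): q=least_squares(lambda p:res([p[0],f]),[1.5]); print(f,q.x,q.cost)
for n,p in(("scene","sc"),("side","si")):
    a=cv2.imread(f"pics/{p}12f.png");b=cv2.imread(f"pics/{n}0.png")
    cv2.imwrite(f"pics/cmp_{n}.png",np.hstack([b[160:400,180:460],a[160:400,180:460]]))
E
```

```text
[1.77341473 3.1548135 ] [ 5.8  2.2  5.7  3.5  1.6  5.6  3.1  2.9  6.  -2.8 77.8  4.6  3.6 -0.6
 -0.5]
2.95 [1.76216417] 3171.127972968693
3.04 [1.76654624] 3144.976421392082
3.14 [1.77244888] 3132.852223328437
```

View pics/cmp_scene.png

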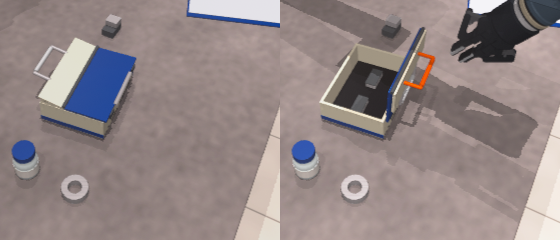

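View pics/cmp_side.png

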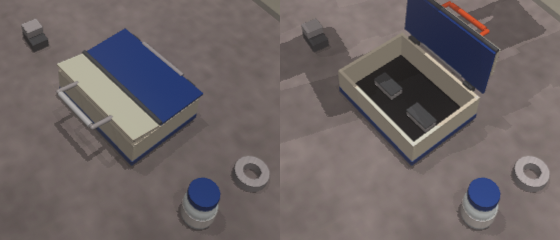

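```bash
python3 - <<'E'
from h import *
S=pickle.load(open("cams.pkl","rb"))
def pts(v):
    x,y,yaw,ph,f=v
    def fr(a): c,s=np.cos(f),np.sin(f); return np.array([c*a[0]+s*a[2],a[1],-s*a[0]+c*a[2]])
    L=np.array([[0,.1,0],[0,-.1,0],fr([-.024,.04,-.043]),fr([-.024,-.04,-.043])])+[-.1,0,.005]
    c,s=np.cos(ph),np.sin(ph)
    L=np.c_[c*L[:,0]+s*L[:,2],L[:,1],-s*L[:,0]+c*L[:,2]]+[.1,0,.074]
    return R.from_euler('z',yaw).apply(L)+[x,y,0]
sc=np.array([[364,92],[208,412],[420,240],[355,386]])/5+[250,170]
si=np.array([[268,54],[np.nan,np.nan],[421,107],[575,202]])/[4,3.3]+[245,130]
for X in (CX,CX+.0014):
  def res(v):
    a=np.r_[proj(pts([X,CY,YAW,*v]),S["scene"])-sc,proj(pts([X,CY,YAW,*v]),S["side"])-si].ravel(); return a[np.isfinite(a)]
  r=least_squares(res,[1.55,3.1]); print(r.x,r.fun.round(1))
  for f in (2.95,3.04,3.14): q=least_squares(lambda p:res([p[0],f]),[1.5]); print(f,q.x,q.cost)
E
python3 -c "
import cv2
a=cv2.imread('pics/sc12f.png')[235:290,275:335];cv2.imwrite('pics/z.png',cv2.resize(a,None,fx=10,fy=10,interpolation=2))"
```

```text
[1.64317635 3.09940154] [ 0.4 -0.  -0.5  0.9 -1.4  1.5 -0.1 -1.3  0.7 -0.9  2.2  1.3 -2.7 -2.6]
2.95 [1.6355836] 36.90257350769376
3.04 [1.63972559] 18.193870098797827
3.14 [1.64587274] 16.308524158737608
[1.62887946 3.11445758] [ 0.3 -0.  -0.5  0.9 -1.4  1.5 -0.1 -1.3  0.7 -0.9  2.3  1.3 -2.7 -2.6]
2.95 [1.62002892] 41.5205056720323
3.04 [1.62432922] 20.26223304265969
3.14 [1.63065301] 15.313930674217243
```

View pics/z.png

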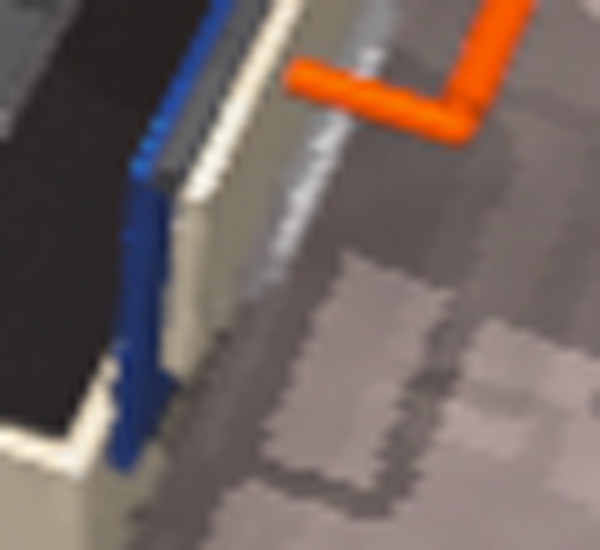

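```bash
python3 - <<'E'
from h import *
S=pickle.load(open("cams.pkl","rb"))
def T(L,ph): 
    L=np.array(L)+[-.1,0,.005]; c,s=np.cos(ph),np.sin(ph); L=np.c_[c*L[:,0]+s*L[:,2],L[:,1],-s*L[:,0]+c*L[:,2]]+[.1,0,.074]; return R.from_euler('z',YAW).apply(L)+[CX+.0007,CY,0]
im0=cv2.imread("pics/sc12f.png")[235:290,275:335]
out=[]
for f in (3.0,3.14):
    c,s=np.cos(f),np.sin(f); fr=lambda a:[c*a[0]+s*a[2],a[1],-s*a[0]+c*a[2]]
    im=cv2.resize(im0,None,fx=6,fy=6,interpolation=2)
    for poly,col in (([[.001,-.1,-.002],[.1,-.1,-.002],[.1,-.1,-.008],[.001,-.1,-.008]],(0,255,255)),([fr(a) for a in [[-.001,-.1,-.002],[-.06,-.1,-.002],[-.06,-.1,-.008],[-.001,-.1,-.008]]],(0,255,0))):
        p=((proj(T(poly,1.635),S["scene"])-[275,235]+.5)*6).round().astype(int); cv2.polylines(im,[p],True,col,1)
    out.append(im)
cv2.imwrite("pics/z2.png",np.hstack(out))
E
```

```text
(no output)
```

View pics/z2.png

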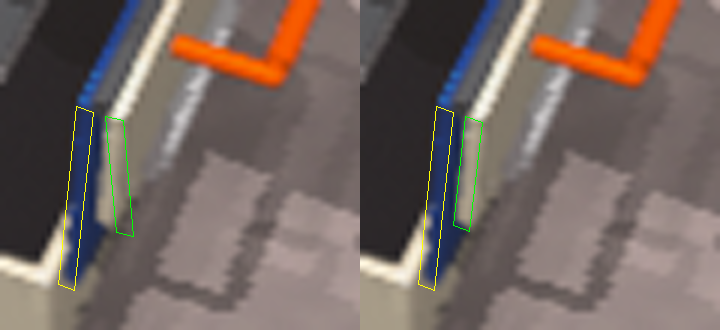

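The plate's edge in the image matches the f = 3.14 overlay and clearly differs from 3.0, so the panels are flat. The rear panel is at about 1.63 rad, and the jar, spacer and jaw have not moved. Handing in.

```bash
python3 - <<'E'
from h import *
from station import manip
st(); print(manip.sign_off())
E
```

```text
t 16.13 tcp case mm [204.    4.5 213.9] rot err [ 0.665  0.001 -0.006] F case [-0.2 -0.  -0.4] gap 0.171 q [-0.1   1.12  0.36 -0.18  2.3  -0.3 ]
the job is handed in; nothing more can be done
None
```

I folded the front panel flat onto the rear panel, released it, then swung the pair upright by the orange handle and backed the gripper out. I handed the job in at 16.1 s; the hand-in gives no verdict.

**Last checks:**
- **Rear panel:** it stands at about 1.63 rad by image fit, and about 1.62 by the arm's own geometry just before letting go.
- **Front panel:** the image fit gave 3.10–3.11 rad, which is rough. An edge overlay matched 3.14 and clearly not 3.0.
- **Beside the case:** the jar, spacer and jaw look unmoved in the before and after pictures.
- **Gripper:** it was clear of the cover, with no contact force.

**What went wrong on the way:**
- The first grasp of the lip bar missed and pushed the ajar panel down to shut, so I regripped it deeper.
- The press to flatten the folded panel slid off the bar twice. It seated on the third try, with about 17 N on the bar.
- The descent to the handle drifted sideways, and I corrected it before gripping.

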